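# Restock the paint caddy and rack the washed scrapers

## Robot

A 6-joint arm with a two-finger parallel gripper is mounted at the origin on the work surface. World frame = base frame: x ahead of the robot, y to its left, z up, the work surface at z = 0. Lengths are in m, angles in degrees, forces in N, time in s.
With the tool pointing down it reaches from about 0.325 to 0.925 m from the base axis. Payload 3.1 kg.
Tool frame: the origin (TCP) lies midway between the tips of the shut fingers; the grasp point (between the pads) lies 19 mm behind it; z points along the fingers, y is the direction in which the jaws open and shut (so a half turn about z gives the same grasp; the last joint's range is limited). The gripper opens to 85 mm and grips with 20 to 120 N. Pads are 22 mm wide; open, the fingers measure 114 mm over their backs; the gripper's body (76 mm by 85 mm) begins 54 mm behind the grasp point. The pads swing forward as they close: fully open they stand 13 mm farther back than shut.
Start: joints at [58.258, 12.427, 92.441, -0, 75.132, -6.429], TCP at [0.267, 0.565, 0.231] pointing down, gripper open.
Joint ranges: [-157.48, 157.48], [-44.54, 120.13], [17.64, 146.25], [-64.5, 244.5], [7.68, 150.69], [-147.95, 147.95]. Speed limits (degrees/s): [159.86, 159.86, 180, 180, 180, 180].

## Interface

Orientations are given as a 3x3 rotation matrix whose columns are the frame's x, y, z axes.
In Python, from plant import r gives the robot as it stands. The module is installed in compiled form; this text tells all that it offers.
- The arm moves only by the tool jog_arm, never from a script. Its argument "motion" is text: rows parted by semicolons, each of 7 numbers parted by spaces: the turn, a rotation vector about the world's x, y, z in units of 6 degrees (1.0 is 6 degrees), then the shift along the world's x, y, z in units of 25 mm (1.0 is 25 mm), then the opening, from 0 (shut) to 1 (fully open). In form: ax ay az tx ty tz claw; .... A call has 1 to 20 rows; each row is the pose to reach, as a shift and turn from the pose commanded when the call began; what a row does not reach only later rows make up. A row lasts 1/8 s, in which the tool goes at most 62.5 mm and 10.7 degrees, less where a joint would pass 70% of its speed; a pose out of reach is approached as far as the arm can. A call with a gripper value outside its range is refused whole. The fingers move at their own pace and stop on an object; "grip_force" is the grip in N (left out, the last holds). Time passes only in rows, so rows that repeat a pose let the fingers close. It gives the time, the measured TCP pose, the force and the opening at its end, in the units of the state.
- r.sense(): the state, without advancing time (a new reading comes with each control period).
- r.grab_frame(name): name is "scene" or "side" or "wrist"; returns a dict with "color" (384x512x3 uint8, red, green, blue), "mtx" (3x3 intrinsics, pixels), "cam_to_world" (4x4, takes a point from camera to world coordinates). Camera axes: x right, y up, looking along -z (the intrinsics and any distortion apply to the point x, -y, -z); pixel columns grow to the right and rows downward; lengths in m; the calibration is good to about 2 mm. A picture is of the moment at which its call begins. There is no depth.
- r.job_done(): hands the job in, once; it reports no verdict.
The state is a dict: "time_s": time; "q": joint angles; "joint_vel": joint speeds; "tau": joint torques, N m; "position": TCP position; "tcp_rot": TCP orientation; "ft_force": force on the tool from outside, world axes, zero at the start; "torque": the same for the moment, N m; "width": finger opening in m.
Only numpy, scipy, OpenCV 4.12 (cv2) and the standard library are available. Lean on these libraries where they do the work, as an engineer would, in place of code of your own. Each camera call takes 0.05 s, during which the arm holds its last target.

## Task

Get the paint caddy ready for the art lesson: stand a spare paint jar from the blue mat in every empty well, right down on the well's floor, without disturbing the jars already seated; any colour will do, and spares that are not needed stay on the table. Also take the three washed scrapers from the drying rack and slide each blade down edgewise into a slot of its own in the caddy's tool rail, all the way to the bottom, handle up. Leave the glass jar, eraser and pencil where they are.

Things in the scene. Friction and masses are not known exactly. Their poses are not given: they have to be found in the camera images.
- caddy: Fixed beech paint caddy; origin: centre of its underside, z up. Front part: own x -100 to +30, y +-110 mm, 40 mm high, with six round wells 46 mm across, 22 mm deep (floors 18 mm above the table), at (x, y) mm: well 0 (-65, 70), 1 (-65, 0), 2 (-65, -70), 3 (-5, 70), 4 (-5, 0), 5 (-5, -70). Rear part: tool rail, x +30 to +100 mm, 60 mm high.
- slot1 (a point): Centre of the floor of the middle one of three slots in the top of the caddy's tool rail, 12 mm above the table, 48 mm below the rail's top; axes as the caddy's. Each slot is 6 mm along x by 62 mm along y. In the caddy's frame the slots lie at (70, 72), (70, 0) and (70, -72) mm.
- seated0_c (a point): Paint jar already seated in well 0, or None where there is none. White-capped upright cylinder of diameter 42 mm, height 48 mm, 80 g; this point is its centre, 24 mm above its underside.
- seated1_c (a point): Paint jar already seated in well 1, or None where there is none. White-capped upright cylinder of diameter 42 mm, height 48 mm, 80 g; this point is its centre, 24 mm above its underside.
- seated2_c (a point): Paint jar already seated in well 2, or None where there is none. White-capped upright cylinder of diameter 42 mm, height 48 mm, 80 g; this point is its centre, 24 mm above its underside.
- seated3_c (a point): Paint jar already seated in well 3, or None where there is none. White-capped upright cylinder of diameter 42 mm, height 48 mm, 80 g; this point is its centre, 24 mm above its underside.
- seated4_c (a point): Paint jar already seated in well 4, or None where there is none. White-capped upright cylinder of diameter 42 mm, height 48 mm, 80 g; this point is its centre, 24 mm above its underside.
- seated5_c (a point): Paint jar already seated in well 5, or None where there is none. White-capped upright cylinder of diameter 42 mm, height 48 mm, 80 g; this point is its centre, 24 mm above its underside.
- spare0_c (a point): Spare paint jar, standing on the blue cloth mat (no thickness to speak of) at the start; same jar: upright cylinder of diameter 42 mm, height 48 mm, about 80 g; this point is its centre, 24 mm above its underside. z along the jar's axis, towards the cap.
- spare1_c (a point): Spare paint jar, standing on the blue cloth mat (no thickness to speak of) at the start; same jar: upright cylinder of diameter 42 mm, height 48 mm, about 80 g; this point is its centre, 24 mm above its underside. z along the jar's axis, towards the cap.
- spare2_c (a point): Spare paint jar, standing on the blue cloth mat (no thickness to speak of) at the start; same jar: upright cylinder of diameter 42 mm, height 48 mm, about 80 g; this point is its centre, 24 mm above its underside. z along the jar's axis, towards the cap.
- spare3_c (a point): Spare paint jar, standing on the blue cloth mat (no thickness to speak of) at the start; same jar: upright cylinder of diameter 42 mm, height 48 mm, about 80 g; this point is its centre, 24 mm above its underside. z along the jar's axis, towards the cap.
- spare4_c (a point): Spare paint jar, standing on the blue cloth mat (no thickness to speak of) at the start; same jar: upright cylinder of diameter 42 mm, height 48 mm, about 80 g; this point is its centre, 24 mm above its underside. z along the jar's axis, towards the cap.
- scraper0_handle (a point): Red scraper, 60 g, 160 mm long, standing blade down in the drying rack: a point in its wooden handle, 20 mm below the top end. Handle 16 mm thick (own x), 26 mm wide (y), 90 mm long (z, up); below it a flat nylon blade 3 mm thick (x), 56 mm wide (y), 70 mm long. Half a turn about z changes nothing.
- scraper0_edge (a point): The same scraper: middle of the blade's lower edge, 140 mm below the handle point.
- scraper1_handle (a point): Blue scraper, 60 g, 160 mm long, standing blade down in the drying rack: a point in its wooden handle, 20 mm below the top end. Handle 16 mm thick (own x), 26 mm wide (y), 90 mm long (z, up); below it a flat nylon blade 3 mm thick (x), 56 mm wide (y), 70 mm long. Half a turn about z changes nothing.
- scraper1_edge (a point): The same scraper: middle of the blade's lower edge, 140 mm below the handle point.
- scraper2_handle (a point): Green scraper, 60 g, 160 mm long, standing blade down in the drying rack: a point in its wooden handle, 20 mm below the top end. Handle 16 mm thick (own x), 26 mm wide (y), 90 mm long (z, up); below it a flat nylon blade 3 mm thick (x), 56 mm wide (y), 70 mm long. Half a turn about z changes nothing.
- scraper2_edge (a point): The same scraper: middle of the blade's lower edge, 140 mm below the handle point.
- rack: Fixed steel-wire drying rack on a white drip tray; origin: centre of its underside, z up. The scrapers stand in one line along its own y, at y = -72, 0, +72 mm, on the tray 6 mm above the table, between pairs of wires (gap 6 mm, top wires end 59 mm above the table), so they may lean a little; their flats face the rack's x.
- glass_jar: Bystander: glass jar with steel twist cap, diameter 72 mm, height 100 mm; origin at the centre of its underside.
- eraser_c (a point): Bystander: white eraser 45 x 22 x 13 mm, its centre.
- pencil_c (a point): Bystander: red pencil 168 mm long, 7.5 mm thick, lying flat; a point 75 mm from its blunt end, long axis x.

How it is judged:
By the outcome, as a careful person would: the job done as asked, in the order asked, and still so for the second after the job is handed in, with the robot touching nothing.
Of seated0, seated1, seated2, seated3, seated4, seated5 only 2 to 3 are there at a start; the rules pass over those that are not, and their reading is None.
At some moment in a run one of spare0, spare1, spare2, spare3, spare4 may be knocked a few centimetres aside while the robot is not near it.
It also fails if it takes over 210 s, if anything falls off the work surface, if the arm or the gripper's body presses on something with over 40 N, if the wrist force passes 120 N, or if a joint passes its speed limit or range.

## Working session

There is one attempt and no reset: what is moved stays moved. The work goes in short steps, Python scripts to look and compute and a tool call to move; the robot and the scene stay as the last step left them, time stands still between calls to the robot, and variables do not carry over. Pictures are saved under pics/ and viewed, and the job is handed in when it is done.

Besides the shell and the picture viewer there is one more tool, called after "Request:" by a JSON object that holds its "method" and its "body". jog_arm: Moves the arm, as the interface text tells. Its arguments: {"type":"object","properties":{"motion":{"type":"string"},"grip_force":{"type":"number"}},"required":["motion"]}

```bash
mkdir -p pics; ls; python3 - <<'E'
from plant import r
import cv2,numpy as np
np.set_printoptions(precision=4,suppress=True)
s=r.sense()
print(s['time_s'],s['position'],s['tcp_rot'],s['width'],s['ft_force'])
for n in ['scene','side','wrist']:
    f=r.grab_frame(n); print(n,f.keys(),f['mtx'],f['cam_to_world'])
    cv2.imwrite(f'pics/a_{n}.png',f['color'][:,:,::-1])
E
```

```text
pics
0.0 [0.2668 0.5643 0.23  ] [[-0.904   0.4276 -0.0013]
 [ 0.4276  0.904  -0.0021]
 [ 0.0003 -0.0024 -1.    ]] 0.08587667592233567 [-0.373   0.7021 -0.1346]
scene dict_keys(['color', 'mtx', 'cam_to_world']) [[374.1373   0.     255.1225]
 [  0.     374.1373 189.1529]
 [  0.       0.       1.    ]] [[ 0.7494 -0.5321  0.394   0.9382]
 [ 0.6619  0.6159 -0.4273 -0.4149]
 [-0.0153  0.581   0.8138  0.9276]
 [ 0.      0.      0.      1.    ]]
side dict_keys(['color', 'mtx', 'cam_to_world']) [[424.6155   0.     266.0935]
 [  0.     424.6155 195.18  ]
 [  0.       0.       1.    ]] [[ 0.7453  0.3353 -0.5763 -0.015 ]
 [-0.6666  0.3572 -0.6543 -0.6613]
 [-0.0135  0.8718  0.4897  0.6049]
 [ 0.      0.      0.      1.    ]]
wrist dict_keys(['color', 'mtx', 'cam_to_world']) [[296.6403   0.     256.5484]
 [  0.     296.6403 188.3996]
 [  0.       0.       1.    ]] [[ 0.4265 -0.863  -0.2709  0.1977]
 [ 0.9045  0.4061  0.1303  0.5971]
 [-0.0025 -0.3006  0.9538  0.3728]
 [ 0.      0.      0.      1.    ]]
```

View pics/a_scene.png

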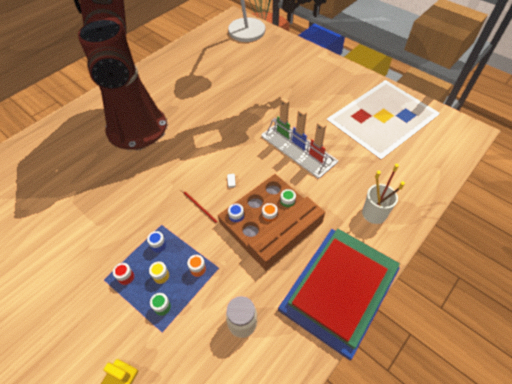

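View pics/a_side.png

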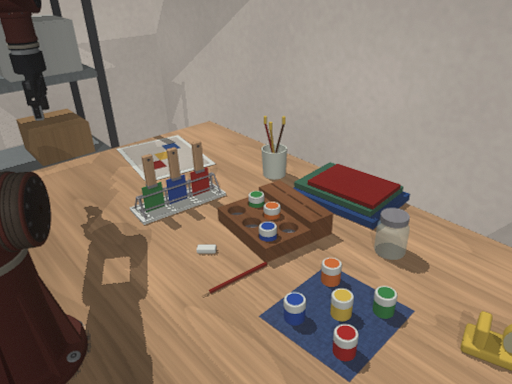

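View pics/a_wrist.png

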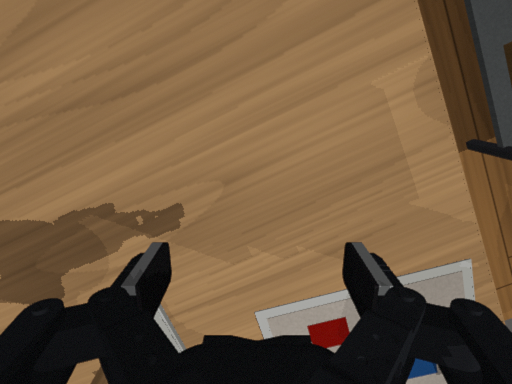

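```bash
cat > h.py <<'E'
import cv2,numpy as np
np.set_printoptions(precision=4,suppress=True)
def ray(f,u,v):
    K=f['mtx'];T=f['cam_to_world']
    d=np.array([(u-K[0,2])/K[0,0],-(v-K[1,2])/K[1,1],-1.])
    return T[:3,3],T[:3,:3]@d
def onz(f,u,v,z):
    o,d=ray(f,u,v); return o+d*(z-o[2])/d[2]
def proj(f,P):
    T=f['cam_to_world'];p=T[:3,:3].T@(np.asarray(P,float)-T[:3,3]);K=f['mtx']
    return np.array([K[0,0]*p[0]/-p[2]+K[0,2],K[1,1]*-p[1]/-p[2]+K[1,2]])
def tri(f,a,g,b):
    o1,d1=ray(f,*a);o2,d2=ray(g,*b);d1=d1/np.linalg.norm(d1);d2=d2/np.linalg.norm(d2)
    t=np.linalg.lstsq(np.c_[d1,-d2],o2-o1,rcond=None)[0]
    p,q=o1+d1*t[0],o2+d2*t[1];return (p+q)/2,np.linalg.norm(p-q)
def crop(f,x0,y0,x1,y1,k,name):
    cv2.imwrite(name,cv2.resize(f['color'][y0:y1,x0:x1,::-1],None,fx=k,fy=k,interpolation=cv2.INTER_CUBIC))
def caps(f,zmin=0):
    h=cv2.cvtColor(f['color'],cv2.COLOR_RGB2HSV)
    m=((h[...,1]<45)&(h[...,2]>140)).astype(np.uint8)
    n,l,st,c=cv2.connectedComponentsWithStats(m,connectivity=4)
    return [(c[i],st[i]) for i in range(1,n) if 30<st[i][4]<600],m,l
E
python3 - <<'E'
from plant import r
from h import *
f=r.grab_frame('scene');g=r.grab_frame('side')
crop(f,100,160,340,330,3,'pics/b_s.png');crop(g,120,130,420,370,2.6,'pics/b_d.png')
for n,x in(('scene',f),('side',g)):
    print(n)
    for c,st in caps(x)[0]: print(c,st,onz(x,*c,0.048),onz(x,*c,.066)[:2])
E
```

```text
scene
[477.5652   4.7559] [451   0  44  16 299] [0.5928 1.4284 0.048 ] [0.5999 1.3907]
[498.2458  22.3128] [484   0  28  49 179] [0.7135 1.3486 0.048 ] [0.7181 1.3125]
[246.4661  28.3339] [229  18  36  22 590] [-0.0605  0.641   0.048 ] [-0.0401  0.6194]
[505.2616  43.3706] [494  20  18  40 367] [0.7906 1.2185 0.048 ] [0.7936 1.1851]
[465.9589  54.3014] [459  44  15  18  73] [0.7037 1.052  0.048 ] [0.7085 1.022 ]
[393.4952  75.1048] [386  70  16  11 105] [0.5561 0.7625 0.048 ] [0.5639 0.7384]
[231. 180.] [228 174   7  13  87] [0.4367 0.0253 0.048 ] [0.4469 0.0163]
[376.1324 207.081 ] [364 185  34  38 506] [0.8072 0.2208 0.048 ] [0.8099 0.2078]
[287.2778 198.3472] [281 191  15  13  72] [0.6025 0.0825 0.048 ] [0.6094 0.0724]
[253.7059 204.    ] [249 202  10   5  34] [0.5432 0.0059 0.048 ] [ 0.5513 -0.0027]
[235.25   212.6667] [228 205  15  14  84] [ 0.5236 -0.049   0.048 ] [ 0.5321 -0.0564]
[269.2222 213.7407] [262 207  15  11  54] [0.5969 0.0099 0.048 ] [0.6039 0.0012]
[249.3409 232.2727] [244 229  12   7  44] [ 0.5943 -0.0692  0.048 ] [ 0.6013 -0.0763]
[155.717  239.1698] [146 230  18
[... 1111 characters left out ...]
 [0.3327 0.194 ]
[267.02 230.59] [259 223  18  14 100] [ 0.5295 -0.0444  0.048 ] [ 0.5119 -0.0644]
[393.8292 234.0458] [381 227  27  20 240] [ 0.7324 -0.2525  0.048 ] [ 0.7082 -0.2657]
[205.9481 248.2403] [197 244  19   9 154] [ 0.3851 -0.0043  0.048 ] [ 0.3722 -0.0255]
[331.439  269.2683] [322 260  20  16 123] [ 0.532  -0.2381  0.048 ] [ 0.5143 -0.2518]
[385.6316 298.4152] [375 287  22  20 171] [ 0.5412 -0.3615  0.048 ] [ 0.5232 -0.3712]
[342.1613 301.5613] [332 290  22  20 155] [ 0.4754 -0.3123  0.048 ] [ 0.4596 -0.3235]
[294.4706 303.9519] [284 292  22  21 187] [ 0.4063 -0.2571  0.048 ] [ 0.3927 -0.2701]
[345.4202 339.8723] [334 326  24  23 188] [ 0.4092 -0.3734  0.048 ] [ 0.3955 -0.3827]
```

View pics/b_s.png

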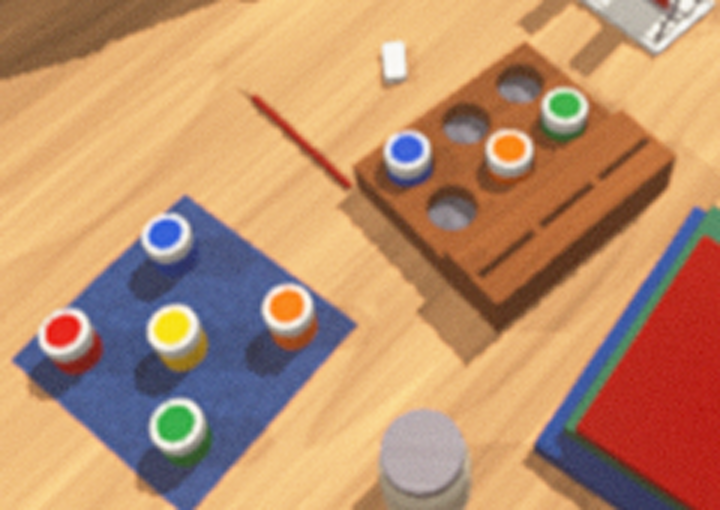

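View pics/b_d.png

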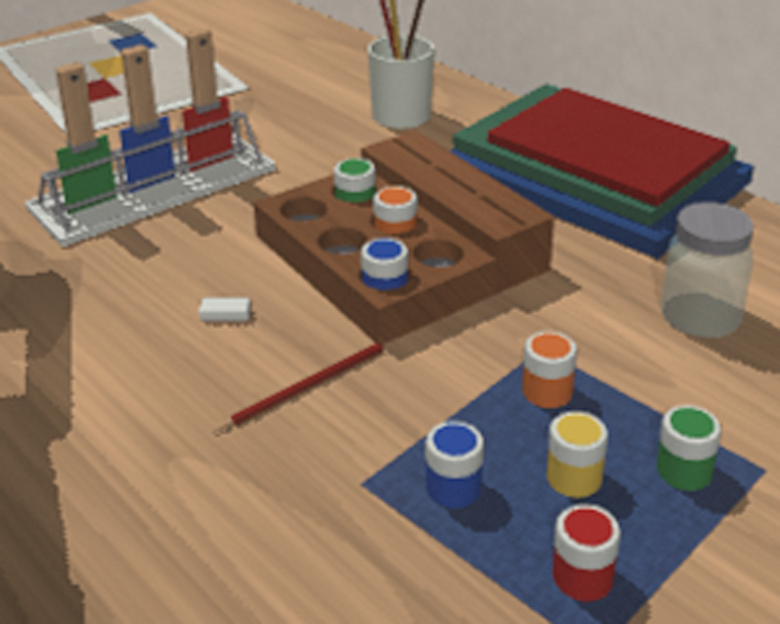

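Request:
{"method": "jog_arm", "body": {"motion": "0 0 4.2 11.3 -22.5 2 1;0 0 4.2 11.3 -22.5 2 1;0 0 4.2 11.3 -22.5 2 1;0 0 4.2 11.3 -22.5 2 1;0 0 4.2 11.3 -22.5 2 1;0 0 4.2 11.3 -22.5 2 1;0 0 4.2 11.3 -22.5 2 1;0 0 4.2 11.3 -22.5 2 1;0 0 4.2 11.3 -22.5 2 1;0 0 4.2 11.3 -22.5 2 1;0 0 4.2 11.3 -22.5 2 1;0 0 4.2 11.3 -22.5 2 1;0 0 4.2 11.3 -22.5 2 1;0 0 4.2 11.3 -22.5 2 1;0 0 4.2 11.3 -22.5 2 1"}}

```text
time_s: 2.12
position: [0.5494, 0.0036, 0.2814]
tcp_rot: [[-1.0, 0.0, 0.0], [0.0, 1.0, 0.0], [-0.0, 0.0, -1.0]]
ft_force: [-0.0, 0.6, 0.6]
width: 0.0855
```

```bash
python3 - <<'E'
from plant import r
from h import *
s=r.sense();print(s['time_s'],s['position'],s['tcp_rot'],s['width'],s['q'],s['ft_force'])
f=r.grab_frame('wrist');cv2.imwrite('pics/c_w.png',f['color'][:,:,::-1]);np.save('c_w.npy',f,allow_pickle=True)
E
```

```text
2.125 [0.5494 0.0036 0.2814] [[-1.      0.0003  0.    ]
 [ 0.0003  1.      0.    ]
 [-0.      0.     -1.    ]] 0.0854530577117433 [ -6.9487   1.0122  99.5916   0.0028  79.3955 -96.9336] [-0.0264  0.6074  0.5836]
```

View pics/c_w.png

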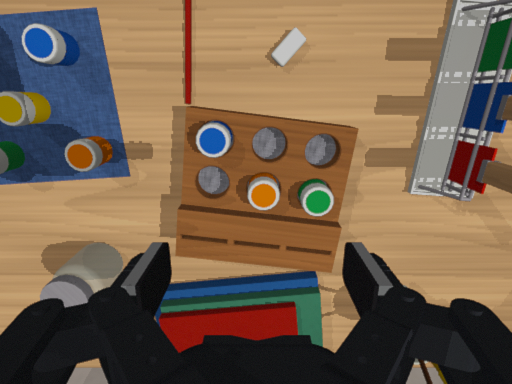

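```bash
python3 - <<'E'
from h import *
f=np.load('c_w.npy',allow_pickle=True).item()
crop(f,170,95,370,280,4,'pics/c_z.png')
im=cv2.resize(f['color'],None,fx=4,fy=4,interpolation=cv2.INTER_CUBIC)
h=cv2.cvtColor(im,cv2.COLOR_RGB2HSV)
for c in [(268,143),(320,150),(213,180),(190,239),(242,243),(308,251),(245,205),(360,300)]:
    print(c,h[c[1]*4,c[0]*4])
m=((h[...,1]<110)).astype(np.uint8)*255
cv2.imwrite('pics/c_m.png',m[380:1120,680:1480])
E
```

```text
(268, 143) [128   8 127]
(320, 150) [125  12 133]
(213, 180) [130  12 130]
(190, 239) [ 13 168  97]
(242, 243) [ 13 168  76]
(308, 251) [ 14 177  75]
(245, 205) [ 14 168 146]
(360, 300) [120  64  16]
```

View pics/c_z.png

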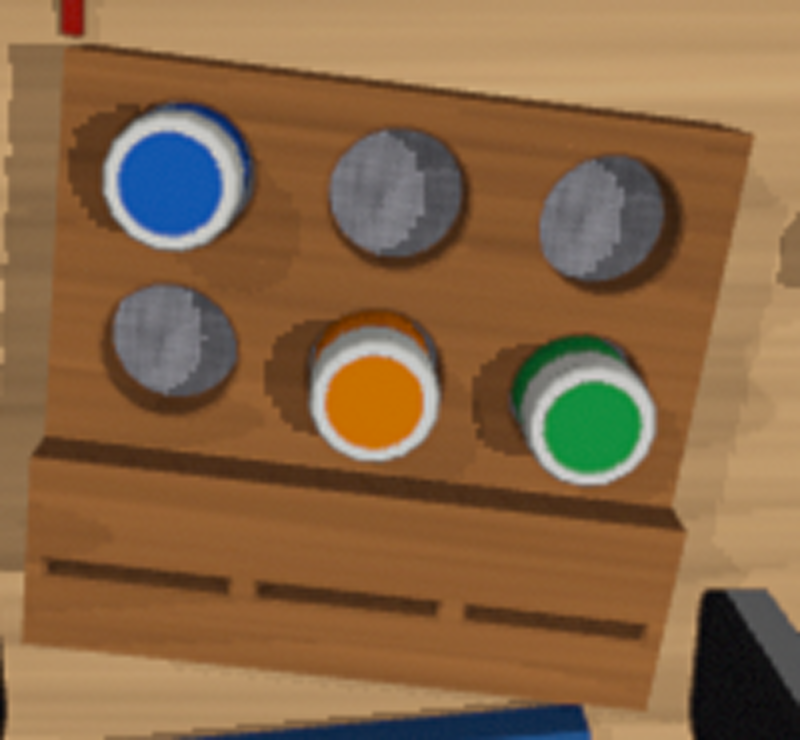

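View pics/c_m.png

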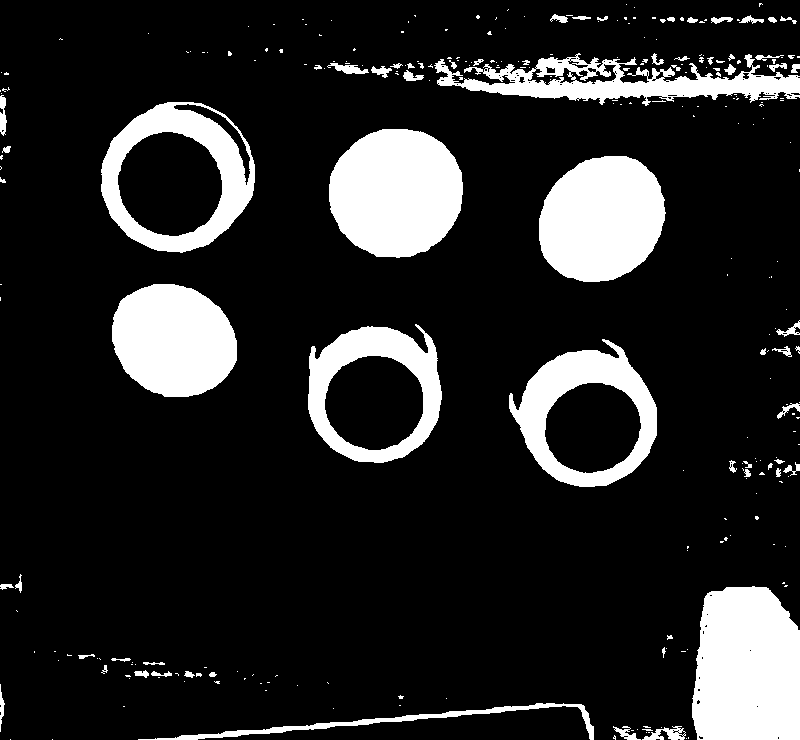

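```bash
cat >> h.py <<'E'
from scipy.optimize import least_squares
def fit2(src,dst):
    src=np.array(src,float);dst=np.array(dst,float)[:,:2]
    def R(a): return np.array([[np.cos(a),-np.sin(a)],[np.sin(a),np.cos(a)]])
    fun=lambda p:((R(p[2])@src.T).T+p[:2]-dst).ravel()
    a0=np.arctan2(*(dst[-1]-dst[0])[::-1])-np.arctan2(*(src[-1]-src[0])[::-1])
    s=least_squares(fun,[*dst.mean(0)-R(a0)@src.mean(0),a0]);return s.x,s.fun.reshape(-1,2)
E
python3 - <<'E'
from h import *
f=np.load('c_w.npy',allow_pickle=True).item()
k=4
im=cv2.resize(f['color'],None,fx=k,fy=k,interpolation=cv2.INTER_CUBIC)
h=cv2.cvtColor(im,cv2.COLOR_RGB2HSV)
up=lambda x,y:((x+.5)/k-.5,(y+.5)/k-.5)
# slots
m=((h[...,2]<105)&(h[...,1]>120)).astype(np.uint8)
m[:,:170*4]=0;m[:int(233*4)]=0;m[1100:]=0;m[:,1480:]=0
n,l,st,c=cv2.connectedComponentsWithStats(m)
S=[];D=[]
cs=sorted([(c[i][0],c[i][1],st[i][4]) for i in range(1,n) if 1000<st[i][4]<8000]);print(cs)
for (x,y,a),yy in zip(cs,(-72,0,72)):
    S.append((.070,yy/1000));D.append(onz(f,*up(x,y),.060)[:2])
print('slots',np.array(D))
p,res=fit2(S,D);print('slotfit',p,np.degrees(p[2]),res*1000)
corn=[((70,48),-100,-110,.04),((750,133),-100,110,.04),((33,458),30,-110,.06),((685,528),30,110,.06),((22,643),100,-110,.06),((648,710),100,110,.06)]
S2=[];D2=[]
for (x,y),a,b,z in corn:
    S2.append((a/1e3,b/1e3));D2.append(onz(f,*up(x+680,y+380),z)[:2])
p2,res=fit2(S2,D2);print('corner',p2,np.degrees(p2[2]),res*1000)
p3,res=fit2(S+S2,D+D2);print('all',p3,np.degrees(p3[2]),res*1000)
E
```

```text
[(np.float64(817.7248622589532), np.float64(955.5017217630854), np.int32(2904)), (np.float64(1025.6549395877755), np.float64(978.4733475479744), np.int32(2814)), (np.float64(1204.6611842105262), np.float64(1094.7146381578948), np.int32(1216)), (np.float64(1233.7714499812664), np.float64(1001.7613338328962), np.int32(2669))]
slots [[ 0.6589 -0.0681]
 [ 0.6675  0.0026]
 [ 0.7133  0.0659]]
slotfit [ 0.6151  0.0265 -0.3855] -22.087521014590763 [[-6.0778  1.4928]
 [12.3731 -2.4495]
 [-6.2953  0.9567]]
corner [ 0.5989  0.0118 -0.1191] -6.82629907443399 [[-0.2367 -1.9294]
 [-0.0289  1.5159]
 [-0.5568 -0.6946]
 [ 0.6594  1.1107]
 [ 0.2361  0.2111]
 [-0.0732 -0.2137]]
all [ 0.6028  0.0114 -0.1417] -8.118284157732841 [[  3.0212  -1.7322]
 [  4.5661  -1.1119]
 [-31.0083   6.8568]
 [  1.53     0.1837]
 [  6.6565   2.9838]
 [  0.8287  -1.4879]
 [  6.9636  -0.3278]
 [  1.4164  -2.1473]
 [  6.0257  -3.2172]]
```

```bash
cat >> h.py <<'E'
k=4
up=lambda x,y:((x+.5)/k-.5,(y+.5)/k-.5)
def big(f):
    im=cv2.resize(f['color'],None,fx=k,fy=k,interpolation=cv2.INTER_CUBIC)
    return im,cv2.cvtColor(im,cv2.COLOR_RGB2HSV)
def discs(f,amin=40,amax=1500):
    """colour discs enclosed by a white cap ring -> (pixel centre, mean hsv, size)"""
    im,h=big(f)
    m=((h[...,1]<80)&(h[...,2]>120)).astype(np.uint8)
    cs,hi=cv2.findContours(m,cv2.RETR_CCOMP,cv2.CHAIN_APPROX_NONE)
    out=[]
    for i,c in enumerate(cs):
        a=cv2.contourArea(c)/k/k
        if hi[0][i][3]>=0 and amin<a<amax and len(c)>10:
            (x,y),(A,B),_=cv2.fitEllipse(c)
            if np.pi*A*B/4/k/k<1.15*a and max(A,B)/min(A,B)<2.2:
                out.append((up(x,y),h[int(y),int(x)],a))
    return out
E
python3 - <<'E'
from h import *
from plant import r
f=np.load('c_w.npy',allow_pickle=True).item()
im,h=big(f)
m=((h[...,2]<105)&(h[...,1]>120)).astype(np.uint8)
m[:,:170*4]=0;m[:int(233*4)]=0;m[1100:]=0;m[:,1480:]=0
n,l,st,c=cv2.connectedComponentsWithStats(m)
cs=sorted([(c[i][0],c[i][1],st[i][4]) for i in range(1,n) if 2000<st[i][4]<8000])
S=[(.070,-.072),(.07,0),(.07,.072)]
D=[onz(f,*up(x,y),.060)[:2] for x,y,a in cs]
p,res=fit2(S,D);print('slotfit',p,np.degrees(p[2]),res*1000)
c_,s_=np.cos(p[2]),np.sin(p[2]);R=np.array([[c_,-s_],[s_,c_]])
for n,ff in (('wrist',f),('scene',r.grab_frame('scene')),('side',r.grab_frame('side'))):
    for z in (.048,.066):
        print(n,z)
        for (u,v),hs,a in discs(ff):
            P=onz(ff,u,v,z)[:2];print(np.round((u,v),1),hs[0],int(a),P, (R.T@(P-p[:2])*1000).round(1))
E
```

```text
slotfit [ 0.5981  0.0115 -0.1222] -7.002651638380232 [[-0.0773 -0.4767]
 [ 0.0778  0.328 ]
 [-0.0005  0.1488]]
wrist 0.048
[317.7 201.5] 71 444 [0.6096 0.0856] [ 2.3 75. ]
[263.1 195.2] 17 476 [0.6007 0.012 ] [2.5 0.9]
[ 79.4 156. ] 15 499 [ 0.5478 -0.2245] [ -21.2 -240.3]
[212.1 140.5] 107 549 [ 0.5278 -0.0531] [-61.9 -72.7]
[38.4 42.4] 107 666 [ 0.4154 -0.2481] [-149.8 -279.9]
wrist 0.066
[317.7 201.5] 71 444 [0.6031 0.0817] [-3.7 70.3]
[263.1 195.2] 17 476 [0.5946 0.0116] [-3.5 -0.3]
[ 79.4 156. ] 15 499 [ 0.5442 -0.2136] [ -26.1 -229.9]
[212.1 140.5] 107 549 [ 0.5252 -0.0504] [-64.9 -70.3]
[38.4 42.4] 107 666 [ 0.4181 -0.236 ] [-148.5 -267.6]
scene 0.048
[158.  300.7] 62 119 [ 0.5536 -0.3507] [  -0.1 -364.9]
[156.8 268.6] 23 128 [ 0.4877 -0.2993] [ -71.7 -321.9]
[195.2 261.5] 11 125 [ 0.5468 -0.2224] [ -22.5 -238.4]
[154.5 237.5] 112 87 [ 0.4144 -0.2461] [-151. -278.]
[235.2 209.2] 114 78 [ 0.5158 -0.0409] [-75.3 -62. ]
[269.3 208.9] 16 91 [0.5869 0.0222] [-12.5   9.3]
[287.8 194.6] 62 68 [0.5956 0.0937] [-12.6  81.3]
[405.7 115.1] 111 139 [0.6914 0.6028] [ 20.5 598.3]
scene 0.06
[... 278 characters left out ...]
9.3 208.9] 16 91 [0.5941 0.0132] [-4.3  1.3]
[287.8 194.6] 62 68 [0.6026 0.0832] [-4.3 71.8]
[405.7 115.1] 111 139 [0.6965 0.5819] [ 28.1 578.2]
side 0.048
[342.3 294.8] 23 165 [ 0.4896 -0.301 ] [ -69.7 -323.4]
[294.5 298.7] 112 159 [ 0.4161 -0.2474] [-149.2 -279.1]
[385.8 292.3] 62 176 [ 0.5553 -0.3522] [   1.8 -366.2]
[267.4 225.5] 112 80 [ 0.5445 -0.029 ] [-48.3 -46.7]
[255.8 193.8] 64 50 [0.6253 0.1074] [15.2 98.5]
side 0.066
[342.3 294.8] 23 165 [ 0.4733 -0.3127] [ -84.4 -336.9]
[294.5 298.7] 112 159 [ 0.4021 -0.2608] [-161.4 -294.1]
[385.8 292.3] 62 176 [ 0.5369 -0.3622] [ -15.3 -378.3]
[267.4 225.5] 112 80 [ 0.5264 -0.0494] [-63.8 -69.2]
[255.8 193.8] 64 50 [0.6046 0.0825] [-2.3 71.3]
```

```bash
cat > st.py <<'E'
from plant import r
from h import *
s=r.sense();print(round(s['time_s'],2),'pos',s['position'],'q',s['q'].round(1) if hasattr(s['q'],'round') else s['q'],'w',round(s['width'],4),'F',s['ft_force'],'T',s['torque']);print(s['tcp_rot'])
E
python3 st.py
```

```text
2.27 pos [0.5496 0.003  0.2814] q [ -7.    1.   99.6  -0.   79.4 -96.9] w 0.0854 F [-0.1432 -0.448   0.9932] T [ 0.0045  0.0011 -0.0661]
[[-1.      0.0011  0.0001]
 [ 0.0011  1.     -0.    ]
 [-0.0001 -0.     -1.    ]]
```

Request:
{"method": "jog_arm", "body": {"motion": "0 0 -1.17 -0.09 -9.04 -3 0.75;0 0 -1.17 -0.09 -9.04 -6 0.75;0 0 -1.17 -0.09 -9.04 -6 0.75;0 0 -1.17 -0.09 -9.04 -6 0.75;0 0 -1.17 -0.09 -9.04 -6 0.75;0 0 -1.17 -0.09 -9.04 -6 0.75;0 0 -1.17 -0.09 -9.04 -6 0.75;0 0 -1.17 -0.09 -9.04 -6 0.75;0 0 -1.17 -0.09 -9.04 -6 0.75;0 0 -1.17 -0.09 -9.04 -6 0.75"}}

```text
time_s: 3.52
position: [0.5479, -0.223, 0.132]
tcp_rot: [[-0.992, 0.123, 0.001], [0.123, 0.992, -0.0], [-0.001, -0.0, -1.0]]
ft_force: [0.0, -0.2, -0.4]
width: 0.0642
```

```bash
cat > look.py <<'E'
import sys
from plant import r
from h import *
z=float(sys.argv[2]) if len(sys.argv)>2 else .048
exec(open('st.py').read().split('\n',2)[2])
fs={n:r.grab_frame(n) for n in ('wrist','scene','side')}
for n,f in fs.items():
    cv2.imwrite(f'pics/{sys.argv[1]}_{n}.png',f['color'][:,:,::-1])
    for (u,v),hs,a in discs(f,40,4000): print(n,np.round((u,v),1),hs[0],int(a),onz(f,u,v,z)[:2])
E
python3 look.py d
```

```text
3.52 pos [ 0.5479 -0.223   0.132 ] q [ -28.9   14.3  101.6    0.    64.1 -111.9] w 0.0642 F [ 0.0491 -0.2347 -0.3752] T [-0.0653  0.0106  0.0268]
[[-0.9924  0.1232  0.0009]
 [ 0.1232  0.9924 -0.0005]
 [-0.001  -0.0004 -1.    ]]
wrist [255.7 194. ] 17 1184 [ 0.5474 -0.224 ]
wrist [145.2 132.6] 27 1433 [ 0.4886 -0.3009]
wrist [103.6 220. ] 70 1073 [ 0.5546 -0.3521]
wrist [34.6 47.5] 3 1827 [ 0.4217 -0.3637]
scene [158.  300.7] 63 118 [ 0.5535 -0.3507]
scene [156.8 268.6] 28 110 [ 0.4877 -0.2994]
scene [120.4 269.8] 1 110 [ 0.4208 -0.362 ]
scene [195.2 261.6] 16 107 [ 0.5467 -0.2226]
scene [235.2 209.3] 112 77 [ 0.5158 -0.0409]
scene [269.3 208.9] 17 88 [0.5868 0.0222]
scene [287.8 194.6] 62 67 [0.5956 0.0937]
scene [405.6 115.1] 113 136 [0.6913 0.6026]
side [345.8 332.2] 1 220 [ 0.4227 -0.3634]
side [342.3 294.8] 23 163 [ 0.4896 -0.3009]
side [294.5 298.7] 111 159 [ 0.4161 -0.2474]
side [385.8 292.3] 62 165 [ 0.5553 -0.3522]
side [331.4 262.4] 11 125 [ 0.5488 -0.2235]
side [267.4 225.5] 111 80 [ 0.5445 -0.029 ]
side [255.9 193.8] 65 50 [0.6253 0.1073]
```

View pics/d_wrist.png

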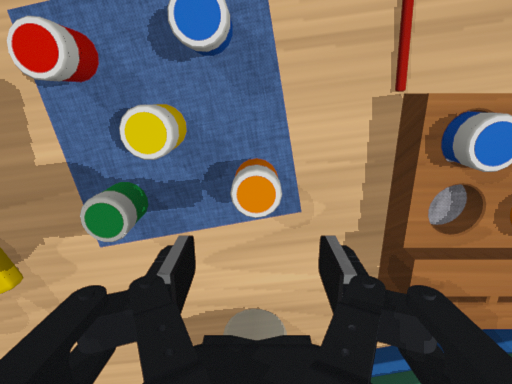

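Request:
{"method": "jog_arm", "body": {"motion": "0 0 0 0 0 -2 0.75;0 0 0 0 0 -3.5 0.75;0 0 0 0 0 -4.24 0.75;0 0 0 0 0 -4.24 0.75;0 0 0 0 0 -4.24 0.75;0 0 0 0 0 -4.24 0;0 0 0 0 0 -4.24 0;0 0 0 0 0 -4.24 0;0 0 0 0 0 -4.24 0;0 0 0 0 0 -4.24 0", "grip_force": 30}}

```text
time_s: 4.92
position: [0.5491, -0.2244, 0.0274]
tcp_rot: [[-0.992, 0.124, 0.003], [0.124, 0.992, -0.002], [-0.003, -0.001, -1.0]]
ft_force: [-0.0, 0.8, 5.8]
width: 0.0408
```

```bash
python3 look.py e
```

```text
4.92 pos [ 0.5491 -0.2244  0.0274] q [ -29.    22.8  103.7    0.    53.2 -111.9] w 0.0408 F [-0.0088  0.8002  5.7839] T [ 0.099   0.0658 -0.0567]
[[-0.9923  0.1242  0.0033]
 [ 0.1242  0.9923 -0.0018]
 [-0.0035 -0.0014 -1.    ]]
wrist [256.5 262.8] 16 3276 [ 0.5474 -0.2245]
scene [158.  300.7] 63 119 [ 0.5536 -0.3507]
scene [156.8 268.6] 28 111 [ 0.4878 -0.2994]
scene [120.3 270. ] 2 116 [ 0.4211 -0.3625]
scene [154.5 237.5] 111 87 [ 0.4144 -0.2461]
scene [235.2 209.3] 112 77 [ 0.5158 -0.0409]
scene [269.3 208.9] 17 88 [0.5869 0.0222]
scene [287.8 194.6] 62 67 [0.5956 0.0937]
scene [405.7 115.1] 111 137 [0.6914 0.6026]
side [345.9 332.3] 0 221 [ 0.4226 -0.3635]
side [342.3 294.8] 24 162 [ 0.4896 -0.301 ]
side [385.8 292.3] 62 159 [ 0.5553 -0.3521]
side [294.5 298.7] 112 159 [ 0.4161 -0.2474]
side [267.4 225.5] 111 80 [ 0.5445 -0.029 ]
side [255.8 193.8] 64 50 [0.6253 0.1074]
```

View pics/e_side.png

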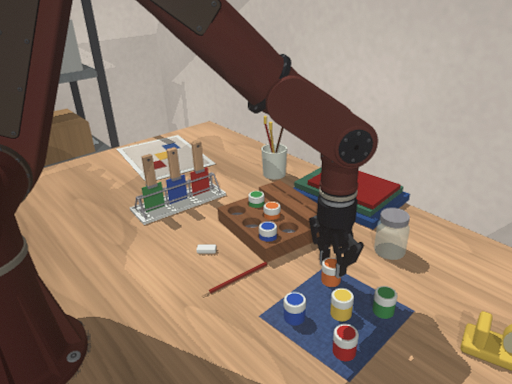

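View pics/e_wrist.png

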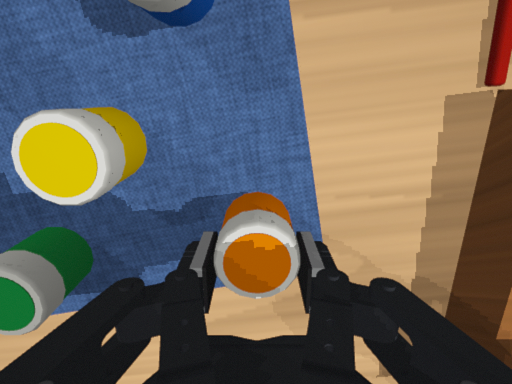

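Request:
{"method": "jog_arm", "body": {"motion": "0 0 0 0 0 2 0;0 0 0 0 0 3.8 0;0 0 0 0 0 3.8 0;0 0 0 1.56 6.64 3.8 0;0 0 0 1.56 6.64 3.8 0;0 0 0 1.56 6.64 3.8 0;0 0 0 1.56 6.64 3.8 0;0 0 0 1.56 6.64 3.8 0;0 0 0 1.56 6.64 3.8 0;0 0 0 1.56 6.64 3.8 0"}}

```text
time_s: 6.32
position: [0.5862, -0.0587, 0.1201]
tcp_rot: [[-0.992, 0.126, -0.0], [0.126, 0.992, -0.0], [0.0, -0.0, -1.0]]
ft_force: [0.1, -0.4, -1.2]
width: 0.0409
```

```bash
python3 look.py g 0.142
```

```text
6.33 pos [ 0.5862 -0.0587  0.1201] q [-12.5  14.9 102.3  -0.   62.9 -95.3] w 0.0409 F [ 0.0685 -0.439  -1.2416] T [ 0.0064  0.0216 -0.0062]
[[-0.992   0.126  -0.0003]
 [ 0.126   0.992  -0.    ]
 [ 0.0003 -0.0001 -1.    ]]
wrist [256.5 262.8] 17 3275 [ 0.5838 -0.0587]
wrist [357.1 207.1] 18 1511 [ 0.5619 -0.0118]
wrist [456.8 206.6] 71 1479 [0.567  0.0312]
wrist [258.2 118.7] 106 1943 [ 0.5192 -0.0499]
scene [158.  300.7] 63 118 [ 0.5947 -0.3575]
scene [156.8 268.6] 23 127 [ 0.5357 -0.3116]
scene [154.5 237.5] 112 84 [ 0.4704 -0.2642]
scene [269.3 208.9] 17 87 [ 0.6244 -0.0246]
scene [287.8 194.6] 63 67 [0.6321 0.0393]
scene [405.6 115.1] 112 135 [0.7176 0.4939]
scene [360.9 115.6] 3 177 [0.6183 0.4058]
scene [383.1 115.4] 24 184 [0.6676 0.4496]
side [345.9 332.3] 0 224 [ 0.3487 -0.4138]
side [342.3 294.8] 23 164 [ 0.4044 -0.3618]
side [385.8 292.2] 63 171 [ 0.4592 -0.4042]
side [294.5 298.7] 112 159 [ 0.3433 -0.3173]
side [267.4 225.5] 112 80 [ 0.45   -0.1358]
side [255.8 193.8] 65 50 [ 0.5172 -0.0223]
```

View pics/g_wrist.png

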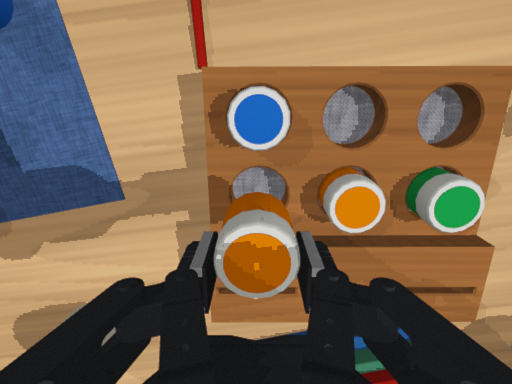

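View pics/g_side.png

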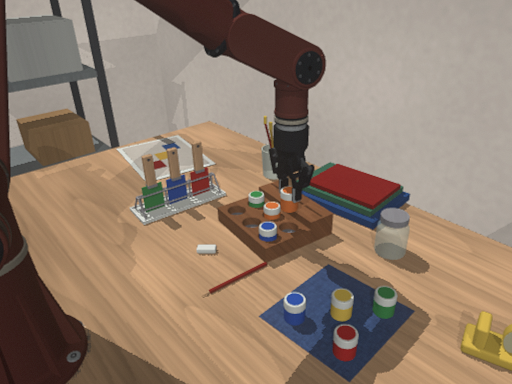

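Request:
{"method": "jog_arm", "body": {"motion": "0 0 0 0.05 0.05 0 0;0 0 0 0.05 0.05 -1 0;0 0 0 0.05 0.05 -1.6 0;0 0 0 0.05 0.05 -1.9 0;0 0 0 0.05 0.05 -2.1 0;0 0 0 0.05 0.05 -2.25 0;0 0 0 0.05 0.05 -2.35 0;0 0 0 0.05 0.05 -2.35 0"}}

```text
time_s: 7.48
position: [0.5878, -0.0563, 0.0617]
tcp_rot: [[-0.992, 0.124, 0.0], [0.124, 0.992, -0.0], [-0.0, -0.0, -1.0]]
ft_force: [-0.4, -0.2, -0.3]
width: 0.0411
```

```bash
python3 look.py i 0.084 | grep -v 'scene\|side'
```

```text
7.47 pos [ 0.5878 -0.0563  0.0617] q [-12.3  19.6 103.5   0.   56.9 -95.1] w 0.0411 F [-0.3669 -0.2068 -0.2833] T [0.0508 0.0411 0.0503]
[[-0.9923  0.1242  0.0002]
 [ 0.1242  0.9923 -0.    ]
 [-0.0002 -0.     -1.    ]]
wrist [256.5 262.8] 17 3275 [ 0.5851 -0.0563]
wrist [388.7 245.3] 17 2699 [0.5836 0.0043]
wrist [253.4 125.1] 106 3877 [ 0.523  -0.0498]
```

View pics/i_wrist.png

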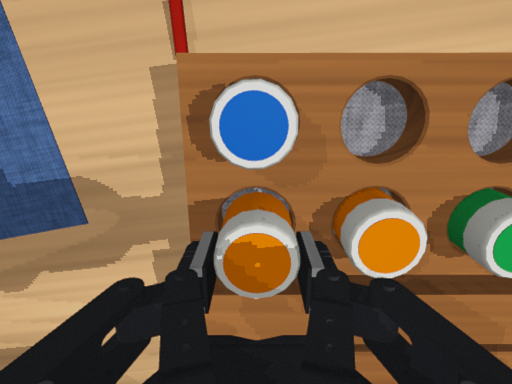

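Request:
{"method": "jog_arm", "body": {"motion": "0 0 0 0 -0.04 -0.2 0;0 0 0 0 -0.04 -0.4 0;0 0 0 0 -0.04 -0.55 0;0 0 0 0 -0.04 -0.65 0;0 0 0 0 -0.04 -0.67 0;0 0 0 0 -0.04 -0.67 0"}}

```text
time_s: 8.38
position: [0.5875, -0.0572, 0.0455]
tcp_rot: [[-0.992, 0.124, -0.001], [0.124, 0.992, 0.0], [0.001, -0.0, -1.0]]
ft_force: [-3.4, 0.0, 5.6]
width: 0.041
```

```bash
python3 look.py j 0.066 | grep -v 'scene\|side'
```

```text
8.38 pos [ 0.5875 -0.0572  0.0455] q [-12.4  21.1 103.7  -0.   55.3 -95.2] w 0.041 F [-3.3891  0.0428  5.5692] T [ 0.088   0.5632 -0.0199]
[[-0.9923  0.1241 -0.0009]
 [ 0.1241  0.9923  0.0001]
 [ 0.0009 -0.     -1.    ]]
wrist [256.5 262.8] 16 3272 [ 0.586  -0.0573]
```

View pics/j_wrist.png

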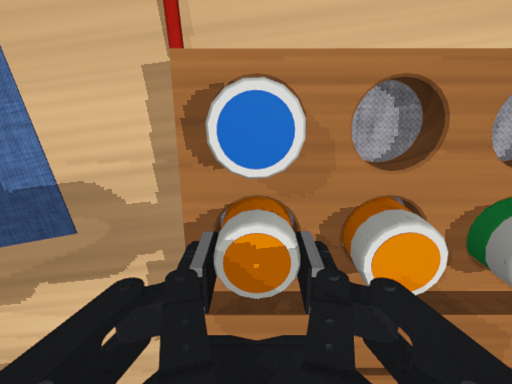

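Request:
{"method": "jog_arm", "body": {"motion": "0 0 0 -0.04 0 0 0;0 0 0 -0.04 0 0 0.6;0 0 0 -0.04 0 0 0.6;0 0 0 -0.04 0 0 0.6;0 0 0 -0.04 0 1 0.6;0 0 0 -0.04 0 3 0.6;0 0 0 -0.04 0 5 0.6;0 0 0 -0.04 0 6 0.6;0 0 0 -0.04 0 6 0.6"}}

```text
time_s: 9.65
position: [0.5888, -0.0577, 0.1978]
tcp_rot: [[-0.992, 0.124, 0.006], [0.124, 0.992, -0.001], [-0.006, -0.001, -1.0]]
ft_force: [0.3, 0.7, -0.2]
width: 0.0513
```

```bash
python3 look.py l 0.066
```

```text
9.65 pos [ 0.5888 -0.0577  0.1978] q [-12.4   9.9  99.1  -0.   70.6 -95.3] w 0.0513 F [ 0.2523  0.6892 -0.164 ] T [0.0117 0.03   0.0119]
[[-0.9922  0.1242  0.0063]
 [ 0.1242  0.9923 -0.0014]
 [-0.0065 -0.0006 -1.    ]]
wrist [329.8 174.4] 18 852 [0.5941 0.0117]
wrist [403.6 174.1] 71 824 [0.6025 0.0817]
wrist [257.  174.1] 17 851 [ 0.5853 -0.0573]
wrist [256.5 108. ] 106 1024 [ 0.5246 -0.0502]
scene [158.  300.7] 64 118 [ 0.5615 -0.3519]
scene [156.8 268.7] 23 124 [ 0.497 -0.302]
scene [154.5 237.5] 111 85 [ 0.4251 -0.2496]
scene [249.9 223.5] 17 94 [ 0.5848 -0.0555]
scene [269.3 208.9] 17 87 [0.5941 0.0132]
scene [235.2 209.2] 112 78 [ 0.5244 -0.0483]
scene [287.8 194.6] 63 67 [0.6026 0.0833]
scene [405.6 115.1] 113 136 [0.6964 0.5818]
side [342.3 294.9] 23 164 [ 0.4733 -0.3127]
side [294.5 298.7] 112 159 [ 0.4021 -0.2608]
side [267.4 225.5] 112 80 [ 0.5264 -0.0494]
side [255.9 193.8] 64 49 [0.6046 0.0825]
```

View pics/l_wrist.png

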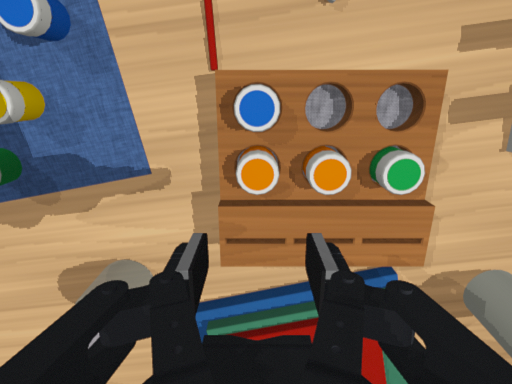

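Request:
{"method": "jog_arm", "body": {"motion": "0 0 0 -6.84 -7.61 -1 0.75;0 0 0 -6.84 -7.61 -2.58 0.75;0 0 0 -6.84 -7.61 -2.58 0.75;0 0 0 -6.84 -7.61 -2.58 0.75;0 0 0 -6.84 -7.61 -2.58 0.75;0 0 0 -6.84 -7.61 -2.58 0.75;0 0 0 -6.84 -7.61 -2.58 0.75;0 0 0 -6.84 -7.61 -2.58 0.75;0 0 0 -6.84 -7.61 -2.58 0.75;0 0 0 -6.84 -7.61 -2.58 0.75"}}

```text
time_s: 11.05
position: [0.4162, -0.2471, 0.1305]
tcp_rot: [[-0.992, 0.123, 0.0], [0.123, 0.992, -0.0], [-0.0, -0.0, -1.0]]
ft_force: [-0.9, 0.2, 0.4]
width: 0.0638
```

```bash
python3 look.py m 0.048 | grep -v 'scene'
```

```text
11.05 pos [ 0.4162 -0.2471  0.1305] q [ -39.     1.7  116.     0.    62.3 -121.9] w 0.0638 F [-0.9197  0.2131  0.3631] T [-0.0783  0.05   -0.0328]
[[-0.9924  0.1231  0.0004]
 [ 0.1231  0.9924 -0.0003]
 [-0.0004 -0.0002 -1.    ]]
wrist [117.5 218. ] 2 1118 [ 0.4221 -0.3635]
wrist [256.5 193.9] 106 1181 [ 0.4152 -0.2474]
side [345.8 332.3] 0 221 [ 0.4225 -0.3636]
side [342.3 294.8] 24 162 [ 0.4896 -0.3009]
side [294.5 298.7] 112 159 [ 0.4161 -0.2474]
side [385.7 292.2] 64 143 [ 0.5555 -0.3519]
side [255.8 193.8] 64 49 [0.6252 0.1073]
```

View pics/m_wrist.png

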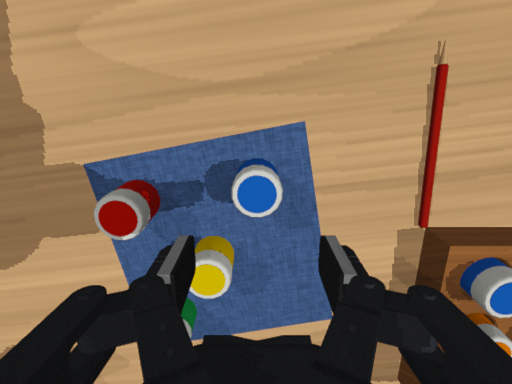

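Request:
{"method": "jog_arm", "body": {"motion": "0 0 0 -0.03 0 -2 0.75;0 0 0 -0.03 0 -3.5 0.75;0 0 0 -0.03 0 -4.2 0.75;0 0 0 -0.03 0 -4.2 0.75;0 0 0 -0.03 0 -4.2 0.75;0 0 0 -0.03 0 -4.2 0;0 0 0 -0.03 0 -4.2 0;0 0 0 -0.03 0 -4.2 0;0 0 0 -0.03 0 -4.2 0;0 0 0 -0.03 0 -4.2 0"}}

```text
time_s: 12.45
position: [0.4164, -0.2485, 0.0271]
tcp_rot: [[-0.992, 0.124, 0.003], [0.124, 0.992, -0.002], [-0.003, -0.002, -1.0]]
ft_force: [-1.7, 0.5, 6.1]
width: 0.041
```

```bash
python3 look.py n 0.048 | grep -v 'scene\|side'
```

```text
12.45 pos [ 0.4164 -0.2485  0.0271] q [ -39.1   11.8  118.5    0.    49.5 -122. ] w 0.041 F [-1.6513  0.543   6.063 ] T [ 0.1179  0.0586 -0.0214]
[[-0.9923  0.1241  0.0026]
 [ 0.1241  0.9923 -0.002 ]
 [-0.0029 -0.0017 -1.    ]]
wrist [256.5 263.9] 107 3238 [ 0.4151 -0.2487]
```

Request:
{"method": "jog_arm", "body": {"motion": "0 0 0 0 0 2 0;0 0 0 0 0 3.8 0;0 0 0 0 0 3.8 0;0 0 0 4.81 10.67 3.8 0;0 0 0 4.81 10.67 3.8 0;0 0 0 4.81 10.67 3.8 0;0 0 0 4.81 10.67 3.8 0;0 0 0 4.81 10.67 3.8 0;0 0 0 4.81 10.67 3.8 0;0 0 0 4.81 10.67 3.8 0;0 0 0 4.81 10.67 3.8 0;0 0 0 4.81 10.67 3.8 0"}}

```text
time_s: 14.1
position: [0.5348, 0.0181, 0.1201]
tcp_rot: [[-0.992, 0.126, -0.0], [0.126, 0.992, -0.0], [0.0, -0.0, -1.0]]
ft_force: [0.3, -0.6, -0.9]
width: 0.0407
```

```bash
python3 look.py o 0.1408 | grep -v 'scene\|side'
```

```text
14.1 pos [0.5348 0.0181 0.1201] q [ -5.6   8.7 109.6  -0.   61.7 -88.3] w 0.0407 F [ 0.2689 -0.5616 -0.8895] T [-0.0225 -0.018  -0.0398]
[[-0.992   0.1261 -0.0004]
 [ 0.1261  0.992  -0.0001]
 [ 0.0004 -0.0002 -1.    ]]
wrist [256.5 263.9] 108 3236 [0.5337 0.0179]
wrist [159.5 206.6] 108 1496 [ 0.4999 -0.0208]
```

View pics/o_wrist.png

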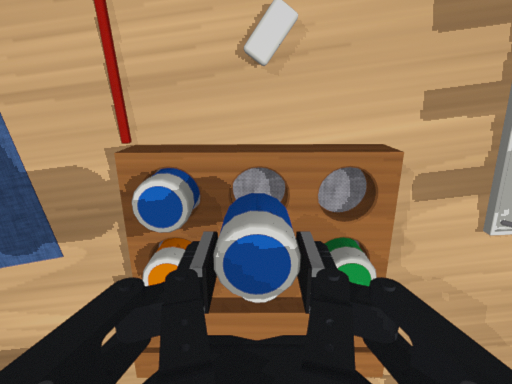

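Request:
{"method": "jog_arm", "body": {"motion": "0 0 0 0 0 -1 0;0 0 0 0 0 -1.6 0;0 0 0 0 0 -1.9 0;0 0 0 0 0 -2.1 0;0 0 0 0 0 -2.25 0;0 0 0 0 0 -2.35 0;0 0 0 0 0 -2.35 0"}}

```text
time_s: 15.12
position: [0.5353, 0.0193, 0.0617]
tcp_rot: [[-0.992, 0.124, 0.0], [0.124, 0.992, -0.0], [-0.0, -0.0, -1.0]]
ft_force: [0.7, 0.3, -1.1]
width: 0.0409
```

```bash
python3 look.py p 0.0825 | grep -v 'scene\|side'
```

```text
15.12 pos [0.5353 0.0193 0.0617] q [ -5.4  13.9 111.1  -0.   55.1 -88.3] w 0.0409 F [ 0.7192  0.3391 -1.0771] T [ 0.0069  0.0414 -0.0131]
[[-0.9923  0.1241  0.0002]
 [ 0.1241  0.9923 -0.0001]
 [-0.0002 -0.     -1.    ]]
wrist [256.5 263.9] 107 3234 [0.5341 0.0191]
wrist [121.8 245.8] 107 2679 [ 0.5172 -0.0411]
```

Request:
{"method": "jog_arm", "body": {"motion": "0 0 0 0 0 -0.2 0;0 0 0 0 0 -0.4 0;0 0 0 0 0 -0.55 0;0 0 0 0 0 -0.65 0;0 0 0 0 0 -0.67 0;0 0 0 0 0 -0.67 0"}}

```text
time_s: 16.02
position: [0.5351, 0.0193, 0.0452]
tcp_rot: [[-0.992, 0.124, -0.001], [0.124, 0.992, 0.0], [0.001, -0.0, -1.0]]
ft_force: [-2.6, -0.1, 5.0]
width: 0.0411
```

Request:
{"method": "jog_arm", "body": {"motion": "0 0 0 -0.03 0 0 0.6;0 0 0 -0.03 0 0 0.6;0 0 0 -0.03 0 0 0.6;0 0 0 -0.03 0 1 0.6;0 0 0 -0.03 0 3 0.6;0 0 0 -0.03 0 5 0.6;0 0 0 -1.85 -12.79 5 0.75;0 0 0 -1.85 -12.79 5 0.75;0 0 0 -1.85 -12.79 5 0.75;0 0 0 -1.85 -12.79 5 0.75;0 0 0 -1.85 -12.79 5 0.75;0 0 0 -1.85 -12.79 3.42 0.75;0 0 0 -1.85 -12.79 3.42 0.75;0 0 0 -1.85 -12.79 3.42 0.75;0 0 0 -1.85 -12.79 3.42 0.75"}}

```text
time_s: 17.9
position: [0.4902, -0.3001, 0.1319]
tcp_rot: [[-0.992, 0.123, 0.002], [0.123, 0.992, -0.001], [-0.002, -0.001, -1.0]]
ft_force: [-0.2, 0.4, -0.6]
width: 0.0641
```

```bash
python3 look.py q 0.048
```

```text
17.9 pos [ 0.4902 -0.3001  0.1319] q [ -38.5   12.3  104.     0.    63.6 -121.4] w 0.0641 F [-0.1776  0.3625 -0.5608] T [-0.0337  0.0288 -0.0129]
[[-0.9925  0.1226  0.0021]
 [ 0.1226  0.9925 -0.0015]
 [-0.0022 -0.0012 -1.    ]]
wrist [256.2 192.6] 27 1189 [ 0.4886 -0.3007]
wrist [161.7 117.8] 3 1484 [ 0.4218 -0.3634]
scene [158.  300.7] 65 115 [ 0.5536 -0.3507]
scene [156.8 268.6] 28 112 [ 0.4878 -0.2994]
scene [249.9 223.5] 16 96 [ 0.5774 -0.048 ]
scene [235.2 209.2] 113 77 [ 0.5158 -0.0409]
scene [269.3 208.9] 16 90 [0.5868 0.0222]
scene [254.5 195.2] 113 72 [0.525 0.03 ]
scene [287.8 194.6] 63 67 [0.5956 0.0937]
scene [405.6 115.1] 111 138 [0.6913 0.6027]
side [345.8 332.2] 1 219 [ 0.4227 -0.3634]
side [342.3 294.8] 24 162 [ 0.4896 -0.3009]
side [385.7 292.2] 65 143 [ 0.5555 -0.3519]
side [267.4 225.5] 111 80 [ 0.5445 -0.029 ]
side [250.9 212.5] 111 70 [0.5536 0.0426]
side [255.8 193.8] 65 49 [0.6252 0.1073]
```

View pics/q_wrist.png

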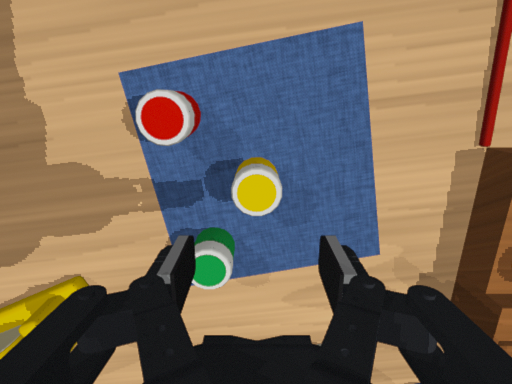

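View pics/q_side.png

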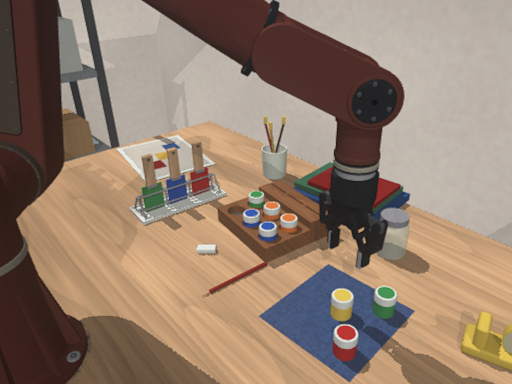

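Request:
{"method": "jog_arm", "body": {"motion": "0 0 0 -0.03 0 -2 0.75;0 0 0 -0.03 0 -3.5 0.75;0 0 0 -0.03 0 -4.2 0.75;0 0 0 -0.03 0 -4.2 0.75;0 0 0 -0.03 0 -4.2 0.75;0 0 0 -0.03 0 -4.2 0;0 0 0 -0.03 0 -4.2 0;0 0 0 -0.03 0 -4.2 0;0 0 0 -0.03 0 -4.2 0;0 0 0 -0.03 0 -4.2 0"}}

```text
time_s: 19.3
position: [0.4897, -0.3016, 0.0273]
tcp_rot: [[-0.992, 0.124, 0.003], [0.124, 0.992, -0.002], [-0.003, -0.002, -1.0]]
ft_force: [1.2, 0.4, 6.1]
width: 0.0406
```

```bash
python3 look.py s 0.048 | grep -v 'scene\|side'
```

```text
19.3 pos [ 0.4897 -0.3016  0.0273] q [ -38.6   21.   106.2    0.    52.5 -121.5] w 0.0406 F [1.2183 0.3576 6.0799] T [0.1108 0.0022 0.0337]
[[-0.9923  0.1242  0.0029]
 [ 0.1242  0.9923 -0.0022]
 [-0.0031 -0.0018 -1.    ]]
wrist [256.5 264. ] 27 3259 [ 0.4886 -0.3018]
```

Request:
{"method": "jog_arm", "body": {"motion": "0 0 0 0 0 2 0;0 0 0 0 0 3.8 0;0 0 0 0 0 3.8 0;0 0 0 2.22 15.57 3.8 0;0 0 0 2.22 15.57 3.8 0;0 0 0 2.22 15.57 3.8 0;0 0 0 2.22 15.57 3.8 0;0 0 0 2.22 15.57 3.8 0;0 0 0 2.22 15.57 3.8 0;0 0 0 2.22 15.57 3.8 0;0 0 0 2.22 15.57 3.8 0;0 0 0 2.22 15.57 3.8 0;0 0 0 2.22 15.57 3.8 0;0 0 0 2.22 15.57 2.8 0;0 0 0 2.22 15.57 2.2 0;0 0 0 2.22 15.57 1.9 0;0 0 0 2.22 15.57 1.7 0;0 0 0 2.22 15.57 1.55 0;0 0 0 2.22 15.57 1.45 0;0 0 0 2.22 15.57 1.45 0"}}

```text
time_s: 21.95
position: [0.5438, 0.0889, 0.0617]
tcp_rot: [[-0.992, 0.124, 0.0], [0.124, 0.992, -0.0], [-0.0, -0.0, -1.0]]
ft_force: [0.4, -0.2, -0.9]
width: 0.0409
```

```bash
python3 look.py t 0.0825 | grep -v 'scene\|side'
```

```text
21.95 pos [0.5438 0.0889 0.0617] q [  2.   15.5 109.   -0.   55.5 -80.9] w 0.0409 F [ 0.3916 -0.2012 -0.8963] T [-0.0205 -0.0177 -0.0437]
[[-0.9923  0.1239  0.0002]
 [ 0.1239  0.9923 -0.    ]
 [-0.0002 -0.     -1.    ]]
wrist [256.5 264. ] 25 3272 [0.5427 0.0886]
wrist [121.8 246.5] 108 2690 [0.526  0.0284]
```

View pics/t_wrist.png

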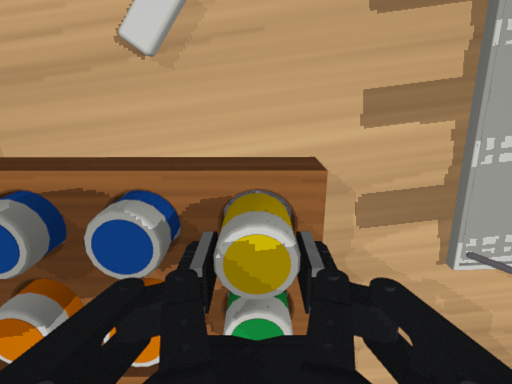

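Request:
{"method": "jog_arm", "body": {"motion": "0 0 0 0 0 -0.2 0;0 0 0 0 0 -0.4 0;0 0 0 0 0 -0.55 0;0 0 0 0 0 -0.65 0;0 0 0 0 0 -0.67 0;0 0 0 0 0 -0.67 0"}}

```text
time_s: 22.85
position: [0.5435, 0.0887, 0.0454]
tcp_rot: [[-0.992, 0.124, -0.001], [0.124, 0.992, -0.0], [0.001, -0.0, -1.0]]
ft_force: [-3.3, -0.9, 5.4]
width: 0.0411
```

Request:
{"method": "jog_arm", "body": {"motion": "0 0 0 -0.03 0 0 0.6;0 0 0 -0.03 0 0 0.6;0 0 0 -0.03 0 0 0.6;0 0 0 -0.03 0 1 0.6;0 0 0 -0.03 0 3 0.6;0 0 0 -0.03 0 5 0.6;0 0 0 -3.6 4.4 12 0.6;0 0 0 -3.6 4.4 12 0.6;0 0 0 -3.6 4.4 12 0.6;0 0 0 -3.6 4.4 12 0.6;0 0 0 -3.6 4.4 12 0.6;0 0 0 -3.6 4.4 12 0.6;0 0 0 -3.6 4.4 12 0.6"}}

```text
time_s: 24.48
position: [0.4533, 0.1978, 0.3424]
tcp_rot: [[-0.992, 0.125, -0.004], [0.125, 0.992, -0.001], [0.004, -0.002, -1.0]]
ft_force: [0.0, 0.9, -0.1]
width: 0.0516
```

```bash
python3 look.py v 0.066
```

```text
24.48 pos [0.4533 0.1978 0.3424] q [ 15.5  -7.8 101.5  -0.   86.5 -67.3] w 0.0516 F [ 0.0279  0.8788 -0.0833] T [-0.0029  0.0322 -0.0506]
[[-0.9921  0.1253 -0.0038]
 [ 0.1253  0.9921 -0.0014]
 [ 0.0036 -0.0018 -1.    ]]
wrist [151.9 253.9] 16 290 [0.595  0.0114]
wrist [108.3 253.8] 16 291 [ 0.5863 -0.0576]
wrist [193.4 218.4] 27 326 [0.5429 0.0884]
wrist [147.7 218.4] 107 314 [0.5345 0.0189]
wrist [101.9 218.3] 107 316 [ 0.5255 -0.0507]
scene [158.  300.7] 65 117 [ 0.5615 -0.352 ]
scene [120.4 269.8] 1 114 [ 0.4314 -0.363 ]
scene [235.2 209.3] 113 80 [ 0.5244 -0.0486]
scene [254.5 195.2] 113 74 [0.5335 0.0209]
scene [287.8 194.6] 62 68 [0.6026 0.0833]
scene [405.9 115.1] 112 143 [0.6971 0.5826]
side [345.9 332.2] 1 220 [ 0.4085 -0.3731]
side [385.7 292.2] 65 143 [ 0.5371 -0.3619]
side [267.4 225.5] 111 80 [ 0.5263 -0.0495]
side [250.9 212.5] 112 70 [0.5352 0.0199]
side [255.8 193.8] 65 50 [0.6045 0.0825]
```

View pics/v_wrist.png

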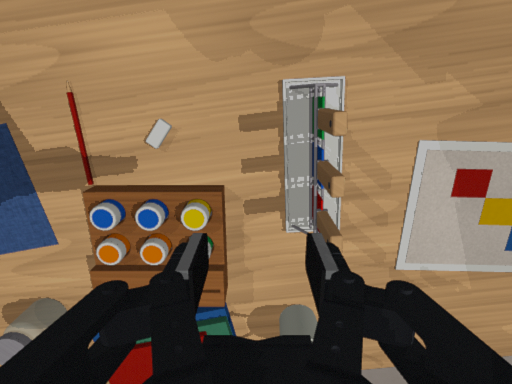

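View pics/v_scene.png

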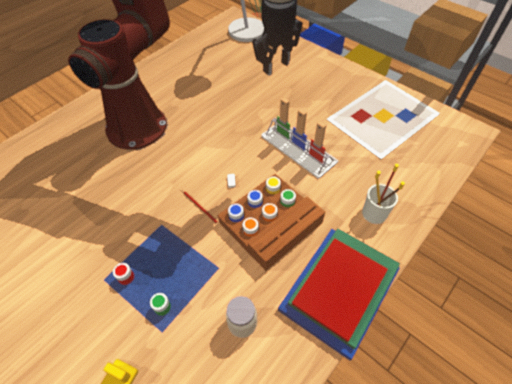

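```bash
python3 - <<'E'
from plant import r
from h import *
f=r.grab_frame('wrist');g=r.grab_frame('side');s=r.grab_frame('scene')
np.save('v.npy',{'w':f,'s':s,'d':g},allow_pickle=True)
crop(f,270,70,370,245,4,'pics/v_z1.png');crop(g,125,130,235,225,6,'pics/v_z2.png');crop(s,250,90,345,180,6,'pics/v_z3.png')
E
```

```text
(no output)
```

View pics/v_z1.png

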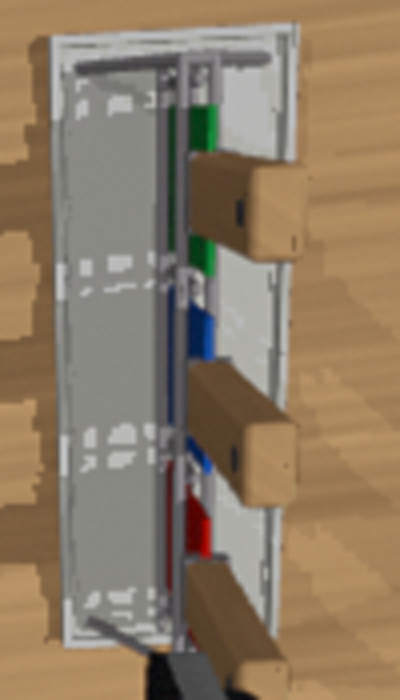

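View pics/v_z2.png

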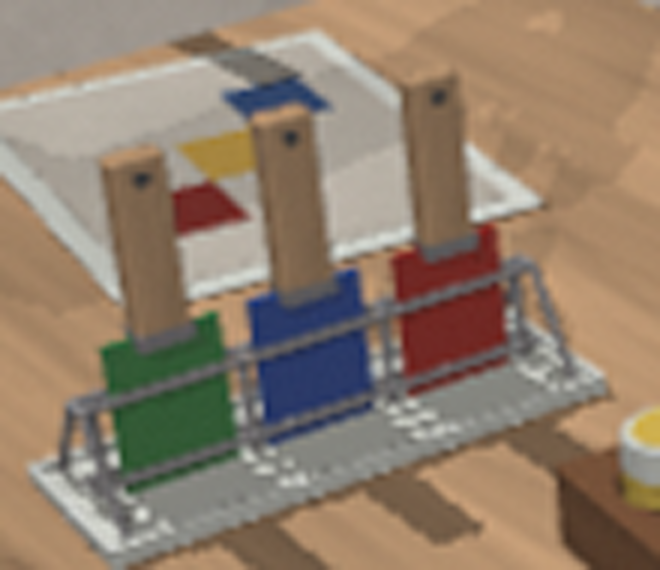

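View pics/v_z3.png

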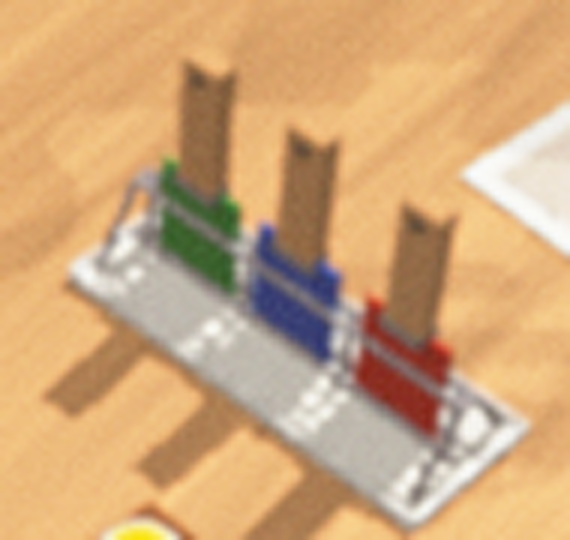

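```bash
python3 - <<'E'
from h import *
D=np.load('v.npy',allow_pickle=True).item();f=D['w'];g=D['d'];s=D['s']
z=lambda x,y:((x+.5)/4-.5+270,(y+.5)/4-.5+70)
zd=lambda x,y:((x+.5)/6-.5+125,(y+.5)/6-.5+130)
zs=lambda x,y:((x+.5)/6-.5+250,(y+.5)/6-.5+90)
for n,p in dict(TL=(52,38),TR=(297,25),BL=(65,645)).items(): print(n,onz(f,*z(*p),.006))
T={'g':(277,212),'b':(270,465),'r':(258,682)}
for n,p in T.items(): print(n,onz(f,*z(*p),.166))
# handle top front-face edge (near side): side view top face centre, scene top centre
ds={'g':(133,160),'b':(284,117),'r':(431,85)}
ss={'g':(210,71),'b':(313,139),'r':(430,213)}
for n in T:
    print(n,'w-d',tri(f,z(*T[n]),g,zd(*ds[n])),'w-s',tri(f,z(*T[n]),s,zs(*ss[n])),'d-s',tri(g,zd(*ds[n]),s,zs(*ss[n])))
# blade upper corners from side & scene -> direction
bd={'g':((102,350),(217,313)),'b':((248,310),(360,270)),'r':((393,258),(495,225))}
bs={'g':((167,160),(240,205)),'b':((265,228),(342,272)),'r':((372,302),(450,347))}
for n in bd:
    P=[tri(g,zd(*a),s,zs(*b)) for a,b in zip(bd[n],bs[n])]
    d=P[1][0]-P[0][0];print(n,P,np.linalg.norm(d),np.degrees(np.arctan2(d[1],d[0])))
E
```

```text
TL [0.3588 0.249  0.006 ]
TR [0.3658 0.3415 0.006 ]
BL [0.6115 0.2299 0.006 ]
g [0.4156 0.2899 0.166 ]
b [0.4854 0.285  0.166 ]
r [0.5528 0.2785 0.166 ]
g w-d (array([0.4167, 0.2903, 0.1632]), np.float64(0.001698088091095496)) w-s (array([0.4167, 0.2922, 0.1579]), np.float64(0.0005892242239477978)) d-s (array([0.4184, 0.2904, 0.1618]), np.float64(0.002351098244739875))
b w-d (array([0.4873, 0.2852, 0.1635]), np.float64(0.0022658184813720153)) w-s (array([0.4873, 0.2862, 0.1593]), np.float64(0.0010351950653311444)) d-s (array([0.4884, 0.2835, 0.1632]), np.float64(0.0023245344762838718))
r w-d (array([0.5591, 0.2794, 0.1591]), np.float64(0.004662863954770933)) w-s (array([0.5588, 0.2817, 0.1571]), np.float64(0.0029218781223071424)) d-s (array([0.5612, 0.2797, 0.1602]), np.float64(0.0013712360241088088))
g [(array([0.3906, 0.2943, 0.0794]), np.float64(0.00047645600368504)), (array([0.4439, 0.2897, 0.0815]), np.float64(0.003285821306327165))] 0.05353116303344007 -4.876172235748148
b [(array([0.4604, 0.2908, 0.0759]), np.float64(0.0012202285550179477)), (array([0.5146, 0.2844, 0.0815]), np.float64(0.005506810656309539))] 0.054896291754274816 -6.674972139608968
r [(array([0.5349, 0.2841, 0.0784]), np.float64(0.0011148466822224314)), (array([0.5865, 0.278 , 0.0827]), np.float64(0.004343794611635064))] 0.05218128192892959 -6.692544074472607
```

Request:
{"method": "jog_arm", "body": {"motion": "0 0 0.43 -1.5 3.66 -1 0.6;0 0 0.43 -1.5 3.66 -3 0.6;0 0 0.43 -1.5 3.66 -4.98 0.6;0 0 0.43 -1.5 3.66 -4.98 0.6;0 0 0.43 -1.5 3.66 -4.98 0.6;0 0 0.43 -1.5 3.66 -4.98 0.6;0 0 0.43 -1.5 3.66 -4.98 0.6"}}

```text
time_s: 25.65
position: [0.418, 0.2906, 0.223]
tcp_rot: [[-0.997, 0.08, 0.004], [0.08, 0.997, 0.002], [-0.004, 0.002, -1.0]]
ft_force: [-0.8, 0.4, -0.1]
width: 0.0515
```

```bash
python3 look.py w 0.066|head -4; python3 - <<'E'
from plant import r
from h import *
f=r.grab_frame('wrist');np.save('w.npy',f,allow_pickle=True)
for P in [(.416,.2903,.166),(.487,.285,.166),(.559,.2795,.166)]: print(proj(f,P))
E
```

```text
25.65 pos [0.418  0.2906 0.223 ] q [ 26.9  -1.6 108.6  -0.   72.8 -58.5] w 0.0515 F [-0.8353  0.4411 -0.0506] T [-0.0266  0.0166 -0.0162]
[[-0.9968  0.0802  0.0043]
 [ 0.0802  0.9968  0.0022]
 [-0.0041  0.0025 -1.    ]]
[256.8113 206.0367]
[257.1711 290.7102]
[257.3286 361.9933]
```

View pics/w_wrist.png

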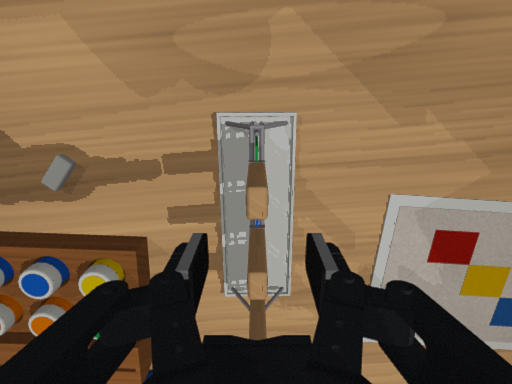

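```bash
python3 - <<'E'
from h import *
f=np.load('w.npy',allow_pickle=True).item()
crop(f,210,105,310,305,4,'pics/w_z.png')
E
```

```text
(no output)
```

View pics/w_z.png

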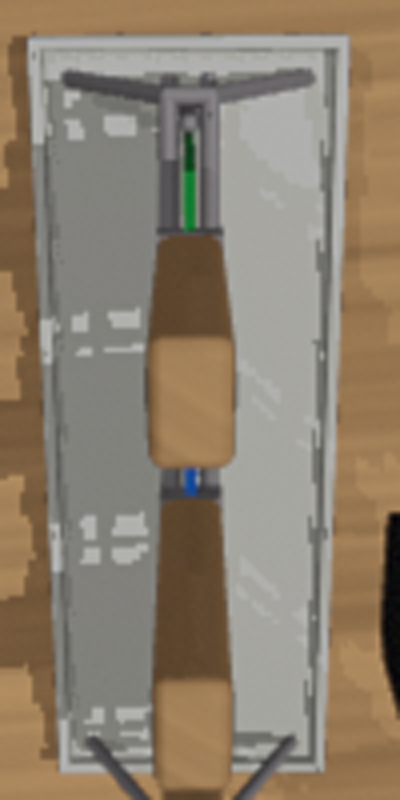

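Request:
{"method": "jog_arm", "body": {"motion": "0 0 0 -0.03 0 -1.5 0.6;0 0 0 -0.03 0 -3 0.6;0 0 0 -0.03 0 -3.7 0.6;0 0 0 -0.03 0 -4 0.6;0 0 0 -0.03 0 -4 0.6;0 0 0 -0.03 0 -4 0;0 0 0 -0.03 0 -4 0;0 0 0 -0.03 0 -4 0;0 0 0 -0.03 0 -4 0;0 0 0 -0.03 0 -4 0;0 0 0 -0.03 0 -4 0", "grip_force": 60}}

```text
time_s: 27.22
position: [0.4165, 0.2908, 0.1216]
tcp_rot: [[-0.997, 0.079, 0.002], [0.079, 0.997, 0.001], [-0.002, 0.001, -1.0]]
ft_force: [0.1, -0.6, 4.2]
width: 0.0152
```

```bash
python3 look.py x 0.066|head -4
```

```text
27.23 pos [0.4165 0.2908 0.1216] q [ 27.    5.3 113.3  -0.   61.3 -58.4] w 0.0152 F [ 0.0898 -0.6073  4.1608] T [0.051  0.0299 0.0385]
[[-0.9968  0.0794  0.0023]
 [ 0.0794  0.9968  0.0011]
 [-0.0022  0.0013 -1.    ]]
```

View pics/x_wrist.png

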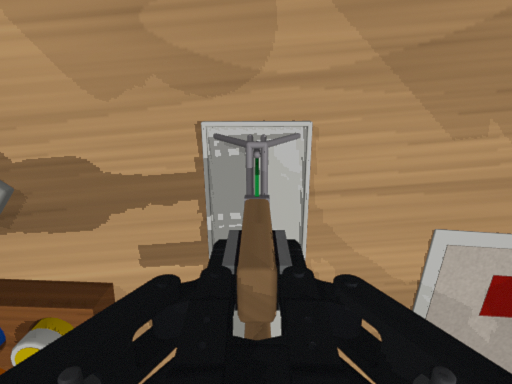

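View pics/x_side.png

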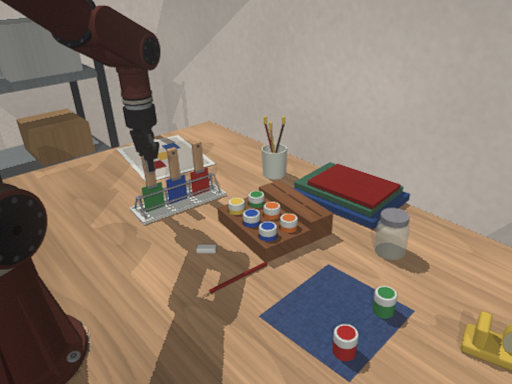

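Request:
{"method": "jog_arm", "body": {"motion": "0 0 0 0 0 1 0;0 0 0 0 0 2.5 0;0 0 0 0 0 4 0;0 0 0 0 0 4 0;0 0 -1 0 -3 4 0;0 0 -3 0 -5 4 0;0 0 -5 2 -7 4 0;0 0 -7 4 -9 4 0;0 0 -9 6 -11 4 0;0 0 -11 8 -13 4 0;0 0 -13 9.75 -14.35 4 0;0 0 -15.41 9.75 -14.35 4 0;0 0 -15.41 9.75 -14.35 4 0;0 0 -15.41 9.75 -14.35 4 0;0 0 -15.41 9.75 -14.35 4 0;0 0 -15.41 9.75 -14.35 4 0;0 0 -15.41 9.75 -14.35 4 0"}}

```text
time_s: 29.5
position: [0.6591, -0.0681, 0.2204]
tcp_rot: [[0.121, 0.993, 0.0], [0.993, -0.121, -0.0], [-0.0, 0.0, -1.0]]
ft_force: [0.7, -0.1, -0.4]
width: 0.0154
```

```bash
python3 look.py y 0.066|head -4; python3 - <<'E'
from plant import r
from h import *
f=r.grab_frame('wrist');np.save('y.npy',f,allow_pickle=True)
crop(f,180,100,340,290,4,'pics/y_z.png')
E
```

```text
29.5 pos [ 0.6591 -0.0681  0.2204] q [-12.   17.4  87.6  -0.   75.   -5. ] w 0.0154 F [ 0.6611 -0.1326 -0.4325] T [ 0.0181  0.0363 -0.014 ]
[[ 0.1209  0.9927  0.0002]
 [ 0.9927 -0.1209 -0.0001]
 [-0.      0.0002 -1.    ]]
```

View pics/y_wrist.png

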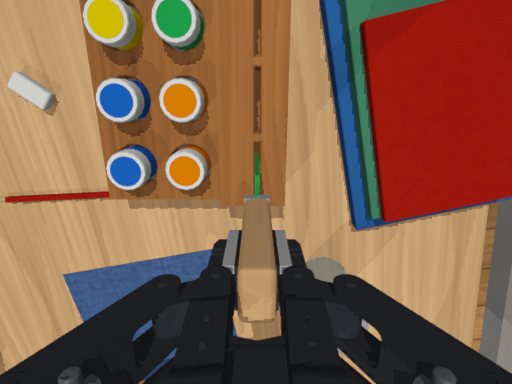

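View pics/y_z.png

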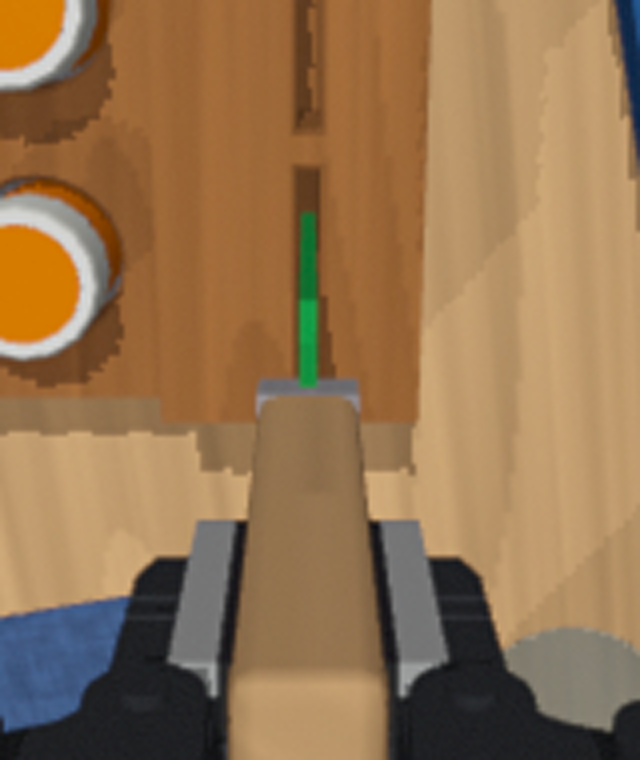

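View pics/y_side.png

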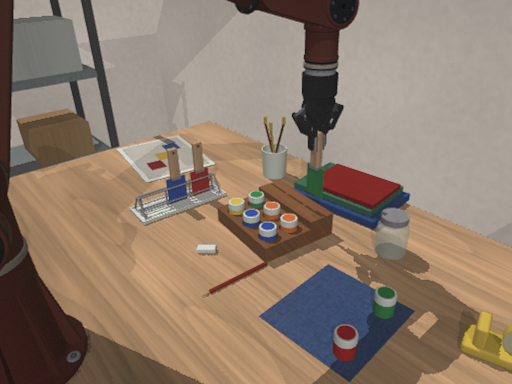

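View pics/y_scene.png

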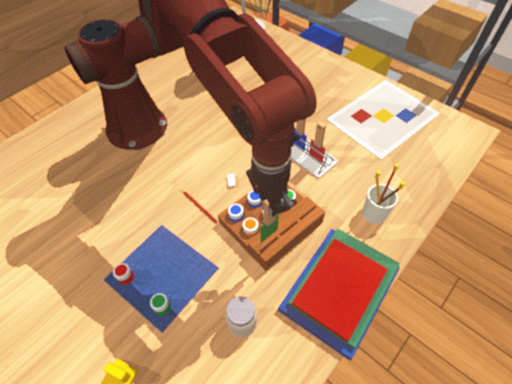

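```bash
cat > slot.py <<'E'
import sys
from h import *
# args: npy x0 y0 | zoom pts: blade corner, slot end(+y), slot left edge, slot right edge ; blade z
f=np.load(sys.argv[1],allow_pickle=True).item()
x0,y0=float(sys.argv[2]),float(sys.argv[3]);zb=float(sys.argv[4])
P=[tuple(map(float,a.split(','))) for a in sys.argv[5:]]
z=lambda p:((p[0]+.5)/4-.5+x0,(p[1]+.5)/4-.5+y0)
a=np.radians(-7);ex=np.array([np.cos(a),np.sin(a)]);ey=np.array([-ex[1],ex[0]]);o=np.array([.5983,.0114])
for p,h in zip(P,[zb]+[.06]*9):
    w=onz(f,*z(p),h)[:2];print(p,h,w,'caddy',((w-o)@ex*1e3).round(1),((w-o)@ey*1e3).round(1))
E
python3 slot.py y.npy 180 100 .106 308,213 307,167 295,150 320,150 308,380
```

```text
(308.0, 213.0) 0.106 [ 0.663  -0.0406] caddy 70.6 -43.8
(307.0, 167.0) 0.06 [ 0.6632 -0.0374] caddy 70.4 -40.6
(295.0, 150.0) 0.06 [ 0.6607 -0.0328] caddy 67.3 -36.3
(320.0, 150.0) 0.06 [ 0.667  -0.0336] caddy 73.7 -36.2
(308.0, 380.0) 0.06 [ 0.6566 -0.0944] caddy 70.7 -98.0
```

Request:
{"method": "jog_arm", "body": {"motion": "0 0 0 0 0 -0.8 0;0 0 0 0 0 -1.3 0;0 0 0 0 0 -1.6 0;0 0 0 0 0 -1.8 0;0 0 0 0 0 -2 0;0 0 0 0 0 -2.2 0;0 0 0 0 0 -2.2 0"}}

```text
time_s: 30.58
position: [0.659, -0.0684, 0.1649]
tcp_rot: [[0.122, 0.993, -0.001], [0.993, -0.122, 0.0], [0.0, -0.001, -1.0]]
ft_force: [-0.2, 0.3, -1.1]
width: 0.015
```

```bash
python3 look.py z 0.066|head -4; python3 - <<'E'
from plant import r
from h import *
f=r.grab_frame('wrist')
crop(f,180,100,340,290,4,'pics/z_z.png')
E
```

```text
30.57 pos [ 0.659  -0.0684  0.1649] q [-12.   20.3  90.1  -0.   69.7  -5. ] w 0.015 F [-0.168   0.325  -1.1329] T [-0.0192  0.0045 -0.0021]
[[ 0.1221  0.9925 -0.0007]
 [ 0.9925 -0.1221  0.0001]
 [ 0.0001 -0.0007 -1.    ]]
```

View pics/z_z.png

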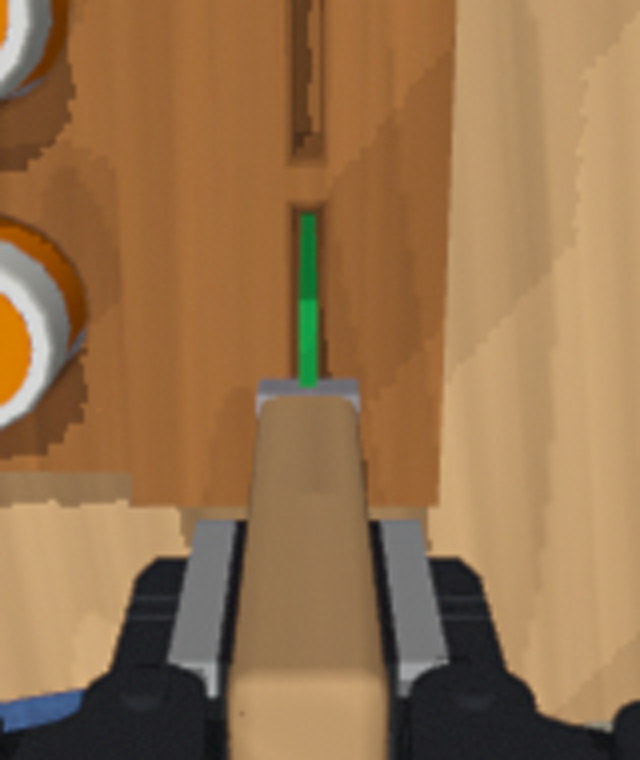

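Request:
{"method": "jog_arm", "body": {"motion": "0 0 0 0 0 -0.4 0;0 0 0 0 0 -0.8 0;0 0 0 0 0 -1.1 0;0 0 0 0 0 -1.3 0;0 0 0 0 0 -1.45 0;0 0 0 0 0 -1.53 0;0 0 0 0 0 -1.55 0;0 0 0 0 0 -1.55 0"}}

```text
time_s: 31.78
position: [0.6596, -0.0685, 0.1277]
tcp_rot: [[0.122, 0.993, 0.001], [0.993, -0.122, -0.0], [-0.0, 0.001, -1.0]]
ft_force: [-1.8, 1.3, 5.5]
width: 0.0156
```

Request:
{"method": "jog_arm", "body": {"motion": "0 0 0 0 0 -0 0.5;0 0 0 0 0 0 0.5;0 0 0 0 0 0 0.5;0 0 0 0 0 1 0.5;0 0 0 0 0 3 0.5;0 0 0 0 0 5 0.5;0 0 2 -1 2 5 0.6;0 0 4 -2 4 5 0.6;0 0 6 -3 6 5 0.6;0 0 8 -4 8 5 0.6;0 0 10 -5 10 5 0.6;0 0 12 -6 12 5 0.6;0 0 14 -6.89 14.15 5 0.6;0 0 15.41 -6.89 14.15 3.75 0.6;0 0 15.41 -6.89 14.15 3.75 0.6;0 0 15.41 -6.89 14.15 3.75 0.6;0 0 15.41 -6.89 14.15 3.75 0.6;0 0 15.41 -6.89 14.15 3.75 0.6;0 0 15.41 -6.89 14.15 3.75 0.6"}}

```text
time_s: 34.15
position: [0.4873, 0.2851, 0.2207]
tcp_rot: [[-0.997, 0.08, 0.001], [0.08, 0.997, 0.0], [-0.001, 0.0, -1.0]]
ft_force: [-0.8, 0.3, -0.2]
width: 0.0512
```

```bash
python3 look.py A 0.066|head -4; python3 - <<'E'
from plant import r
from h import *
f=r.grab_frame('wrist');np.save('A.npy',f,allow_pickle=True)
crop(f,210,105,310,305,4,'pics/A_z.png')
E
```

```text
34.15 pos [0.4873 0.2851 0.2207] q [ 23.2   5.6 101.3   0.   73.  -62.2] w 0.0512 F [-0.8275  0.2593 -0.2463] T [ 0.0601 -0.0207 -0.0006]
[[-0.9968  0.0803  0.0007]
 [ 0.0803  0.9968  0.0003]
 [-0.0006  0.0004 -1.    ]]
```

View pics/A_z.png

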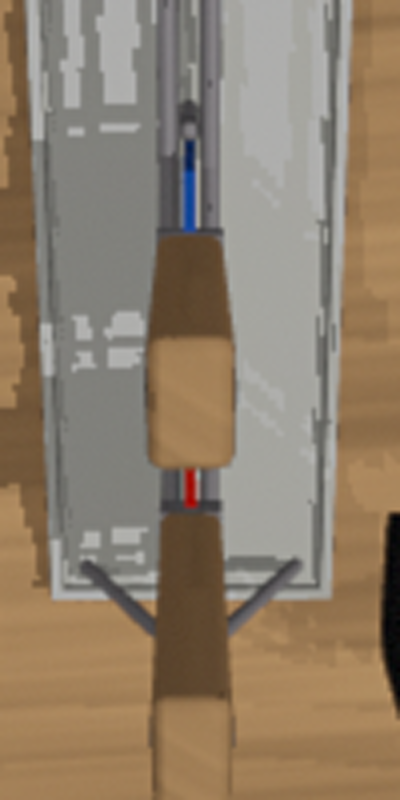

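View pics/A_side.png

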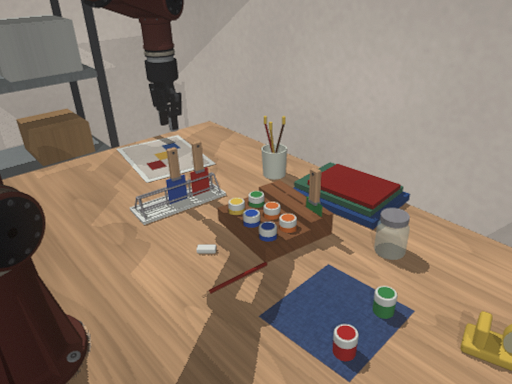

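Request:
{"method": "jog_arm", "body": {"motion": "0 0 0 -0.02 0 -1.5 0.6;0 0 0 -0.02 0 -3 0.6;0 0 0 -0.02 0 -3.7 0.6;0 0 0 -0.02 0 -4 0.6;0 0 0 -0.02 0 -4 0.6;0 0 0 -0.02 0 -4 0;0 0 0 -0.02 0 -4 0;0 0 0 -0.02 0 -4 0;0 0 0 -0.02 0 -4 0;0 0 0 -0.02 0 -4 0;0 0 0 -0.02 0 -4 0"}}

```text
time_s: 35.72
position: [0.4876, 0.2857, 0.1218]
tcp_rot: [[-0.997, 0.079, 0.002], [0.079, 0.997, 0.001], [-0.002, 0.001, -1.0]]
ft_force: [-0.4, 0.1, 5.6]
width: 0.0158
```

Request:
{"method": "jog_arm", "body": {"motion": "0 0 0 0 0 1 0;0 0 0 0 0 2.5 0;0 0 0 0 0 4 0;0 0 0 0 0 4 0;0 0 -1 0 -3 4 0;0 0 -3 0 -5 4 0;0 0 -5 2 -7 4 0;0 0 -7 4 -9 4 0;0 0 -9 6 -11 4 0;0 0 -11 7.27 -11.29 4 0;0 0 -13 7.27 -11.29 4 0;0 0 -15.41 7.27 -11.29 4 0;0 0 -15.41 7.27 -11.29 4 0;0 0 -15.41 7.27 -11.29 4 0;0 0 -15.41 7.27 -11.29 4 0;0 0 -15.41 7.27 -11.29 4 0;0 0 -15.41 7.27 -11.29 4 0"}}

```text
time_s: 37.85
position: [0.6682, 0.0031, 0.2203]
tcp_rot: [[0.121, 0.993, 0.0], [0.993, -0.121, 0.0], [0.0, 0.0, -1.0]]
ft_force: [-0.5, 1.0, -0.0]
width: 0.0157
```

```bash
python3 look.py B 0.066|head -4; python3 - <<'E'
from plant import r
from h import *
f=r.grab_frame('wrist');np.save('B.npy',f,allow_pickle=True)
crop(f,180,100,340,290,4,'pics/B_z.png')
E
```

```text
37.85 pos [0.6682 0.0031 0.2203] q [-5.7 18.1 86.7  0.  75.2  1.2] w 0.0157 F [-0.4938  0.998  -0.0213] T [ 0.0218  0.0147 -0.0297]
[[ 0.1213  0.9926  0.0001]
 [ 0.9926 -0.1213  0.    ]
 [ 0.      0.0001 -1.    ]]
```

View pics/B_z.png

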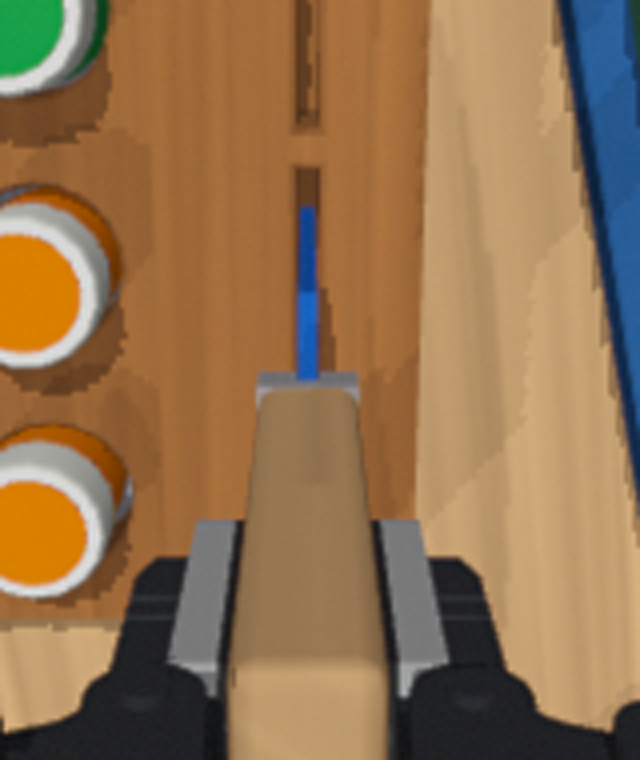

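```bash
python3 slot.py B.npy 180 100 .106 308,207 307,166 295,170 320,170 308,380
```

```text
(308.0, 207.0) 0.106 [0.6722 0.0321] caddy 70.9 29.5
(307.0, 166.0) 0.06 [0.6723 0.0342] caddy 70.6 31.6
(295.0, 170.0) 0.06 [0.6691 0.0336] caddy 67.6 30.6
(320.0, 170.0) 0.06 [0.6754 0.0328] caddy 74.0 30.6
(308.0, 380.0) 0.06 [ 0.6656 -0.023 ] caddy 71.0 -26.0
```

Request:
{"method": "jog_arm", "body": {"motion": "0 0 0 0 -0.04 -0.8 0;0 0 0 0 -0.04 -1.3 0;0 0 0 0 -0.04 -1.6 0;0 0 0 0 -0.04 -1.7 0"}}

```text
time_s: 38.55
position: [0.6675, 0.0021, 0.1763]
tcp_rot: [[0.122, 0.993, -0.002], [0.993, -0.122, 0.0], [0.0, -0.002, -1.0]]
ft_force: [-0.6, 0.1, 0.7]
width: 0.0153
```

Request:
{"method": "jog_arm", "body": {"motion": "0 0 0 0 0 -0.1 0;0 0 0 0 0 -0.3 0;0 0 0 0 0 -0.5 0;0 0 0 0 0 -0.5 0"}}

```text
time_s: 39.05
position: [0.6677, 0.0021, 0.1646]
tcp_rot: [[0.122, 0.993, -0.001], [0.993, -0.122, 0.0], [-0.0, -0.001, -1.0]]
ft_force: [0.1, -0.3, -1.5]
width: 0.0156
```

```bash
python3 - <<'E'
from plant import r
from h import *
f=r.grab_frame('wrist')
crop(f,180,100,340,290,4,'pics/C_z.png')
E
```

```text
(no output)
```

View pics/C_z.png

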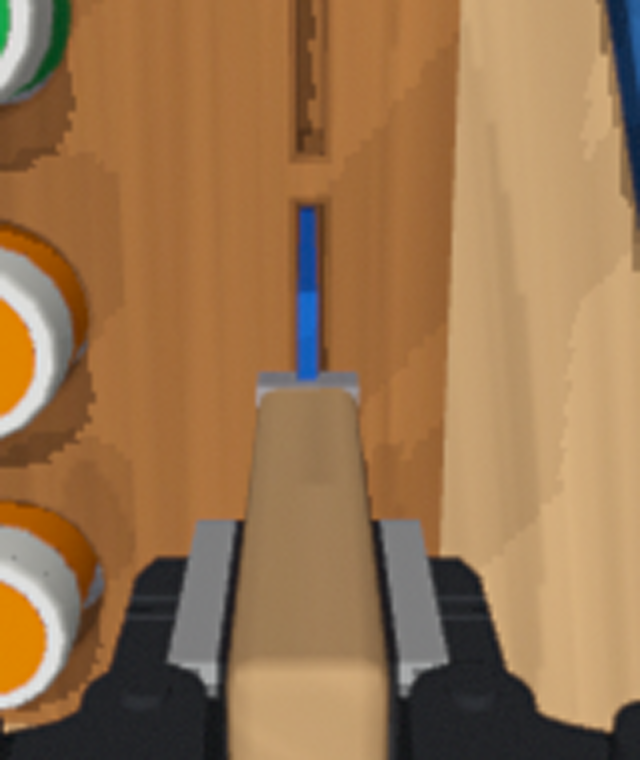

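Request:
{"method": "jog_arm", "body": {"motion": "0 0 0 0 -0.05 -0.4 0;0 0 0 0 -0.05 -0.8 0;0 0 0 0 -0.05 -1.1 0;0 0 0 0 -0.05 -1.3 0;0 0 0 0 -0.05 -1.45 0;0 0 0 0 -0.05 -1.53 0;0 0 0 0 -0.05 -1.55 0;0 0 0 0 -0.05 -1.55 0"}}

```text
time_s: 40.1
position: [0.6687, 0.0008, 0.1278]
tcp_rot: [[0.122, 0.993, 0.001], [0.993, -0.122, -0.0], [0.0, 0.001, -1.0]]
ft_force: [-1.5, 0.7, 5.1]
width: 0.015
```

Request:
{"method": "jog_arm", "body": {"motion": "0 0 0 0 0 0 0.5;0 0 0 0 0 0 0.5;0 0 0 0 0 0 0.5;0 0 0 0 0 1 0.5;0 0 0 0 0 3 0.5;0 0 0 0 0 5 0.5;0 0 2 -1 2 5 0.6;0 0 4 -2 4 5 0.6;0 0 6 -3 6 5 0.6;0 0 8 -4 8 5 0.6;0 0 10 -4.38 10 5 0.6;0 0 12 -4.38 11.15 5 0.6;0 0 14 -4.38 11.15 5 0.6;0 0 15.41 -4.38 11.15 3.75 0.6;0 0 15.41 -4.38 11.15 3.75 0.6;0 0 15.41 -4.38 11.15 3.75 0.6;0 0 15.41 -4.38 11.15 3.75 0.6;0 0 15.41 -4.38 11.15 3.75 0.6;0 0 15.41 -4.38 11.15 3.75 0.6"}}

```text
time_s: 42.48
position: [0.5589, 0.2796, 0.2208]
tcp_rot: [[-0.997, 0.08, 0.001], [0.08, 0.997, 0.0], [-0.001, 0.0, -1.0]]
ft_force: [-0.9, -0.1, -0.2]
width: 0.0513
```

```bash
python3 look.py D 0.066|head -4; python3 - <<'E'
from plant import r
from h import *
f=r.grab_frame('wrist');np.save('D.npy',f,allow_pickle=True)
crop(f,210,105,310,305,4,'pics/D_z.png')
E
```

```text
42.48 pos [0.5589 0.2796 0.2208] q [ 20.1  12.9  93.   -0.   74.  -65.3] w 0.0513 F [-0.9033 -0.1121 -0.1958] T [-0.0384 -0.0053 -0.0054]
[[-0.9968  0.0799  0.0008]
 [ 0.0799  0.9968  0.0003]
 [-0.0007  0.0003 -1.    ]]
```

View pics/D_z.png

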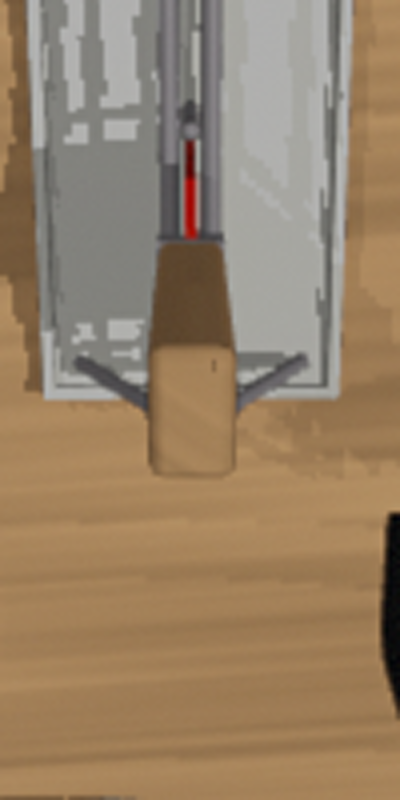

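View pics/D_side.png

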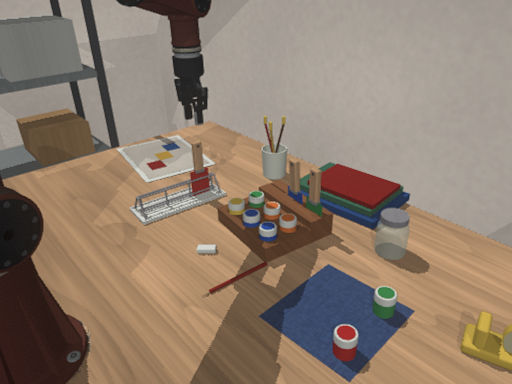

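Request:
{"method": "jog_arm", "body": {"motion": "0 0 0 0.05 0 -1.5 0.6;0 0 0 0.05 0 -3 0.6;0 0 0 0.05 0 -3.7 0.6;0 0 0 0.05 0 -4 0.6;0 0 0 0.05 0 -4 0.6;0 0 0 0.05 0 -4 0;0 0 0 0.05 0 -4 0;0 0 0 0.05 0 -4 0;0 0 0 0.05 0 -4 0;0 0 0 0.05 0 -4 0;0 0 0 0.05 0 -4 0"}}

```text
time_s: 44.05
position: [0.5611, 0.2799, 0.122]
tcp_rot: [[-0.997, 0.079, 0.003], [0.079, 0.997, 0.001], [-0.003, 0.001, -1.0]]
ft_force: [0.6, 0.6, 5.3]
width: 0.0152
```

Request:
{"method": "jog_arm", "body": {"motion": "0 0 0 0 0 1 0;0 0 0 0 0 2.5 0;0 0 0 0 0 4 0;0 0 0 0 0 4 0;0 0 -1 0 -2 4 0;0 0 -3 0 -4 4 0;0 0 -5 2 -6 4 0;0 0 -7 3 -7 4 0;0 0 -9 4 -8.22 4 0;0 0 -11 4.68 -8.22 4 0;0 0 -13 4.68 -8.22 4 0;0 0 -15.41 4.68 -8.22 4 0;0 0 -15.41 4.68 -8.22 4 0;0 0 -15.41 4.68 -8.22 4 0;0 0 -15.41 4.68 -8.22 4 0;0 0 -15.41 4.68 -8.22 4 0;0 0 -15.41 4.68 -8.22 4 0"}}

```text
time_s: 46.18
position: [0.6769, 0.074, 0.2203]
tcp_rot: [[0.121, 0.993, -0.0], [0.993, -0.121, 0.0], [0.0, -0.0, -1.0]]
ft_force: [0.8, 0.7, -1.0]
width: 0.0152
```

```bash
python3 look.py E 0.066|head -4; python3 - <<'E'
from plant import r
from h import *
f=r.grab_frame('wrist');np.save('E.npy',f,allow_pickle=True)
crop(f,180,100,340,290,4,'pics/E_z.png')
E
```

```text
46.17 pos [0.6769 0.074  0.2203] q [ 0.3 19.6 84.8  0.  75.6  7.3] w 0.0152 F [ 0.8288  0.6656 -1.0297] T [-0.0349 -0.0147 -0.0005]
[[ 0.1213  0.9926 -0.    ]
 [ 0.9926 -0.1213  0.    ]
 [ 0.     -0.     -1.    ]]
```

View pics/E_z.png

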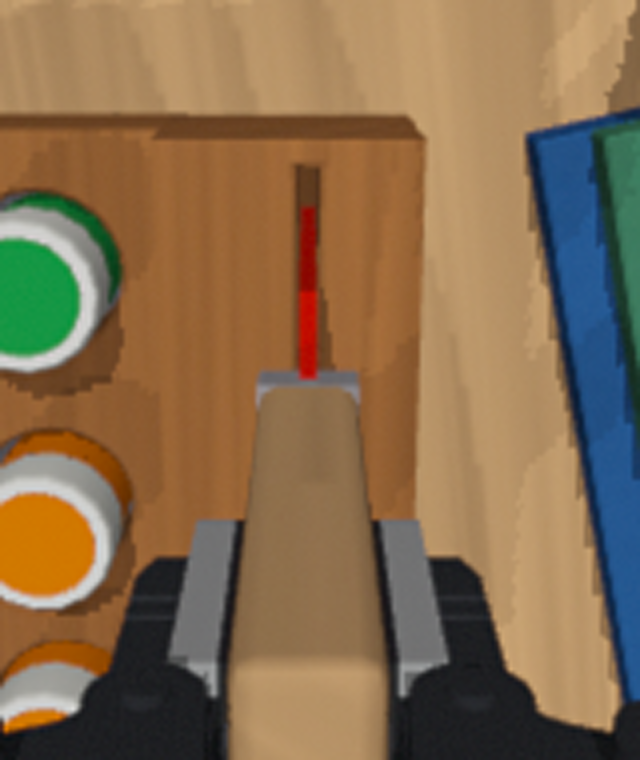

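Request:
{"method": "jog_arm", "body": {"motion": "0 0 0 0 -0.07 -0.8 0;0 0 0 0 -0.07 -1.3 0;0 0 0 0 -0.07 -1.6 0;0 0 0 0 -0.07 -1.8 0;0 0 0 0 -0.07 -2 0;0 0 0 0 -0.07 -2.2 0;0 0 0 0 -0.07 -2.2 0"}}

```text
time_s: 47.25
position: [0.6767, 0.0723, 0.1649]
tcp_rot: [[0.122, 0.993, -0.001], [0.993, -0.122, 0.0], [-0.0, -0.001, -1.0]]
ft_force: [0.6, 0.1, -0.4]
width: 0.0152
```

```bash
python3 - <<'E'
from plant import r
from h import *
f=r.grab_frame('wrist')
crop(f,180,100,340,290,4,'pics/F_z.png')
E
```

```text
(no output)
```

View pics/F_z.png

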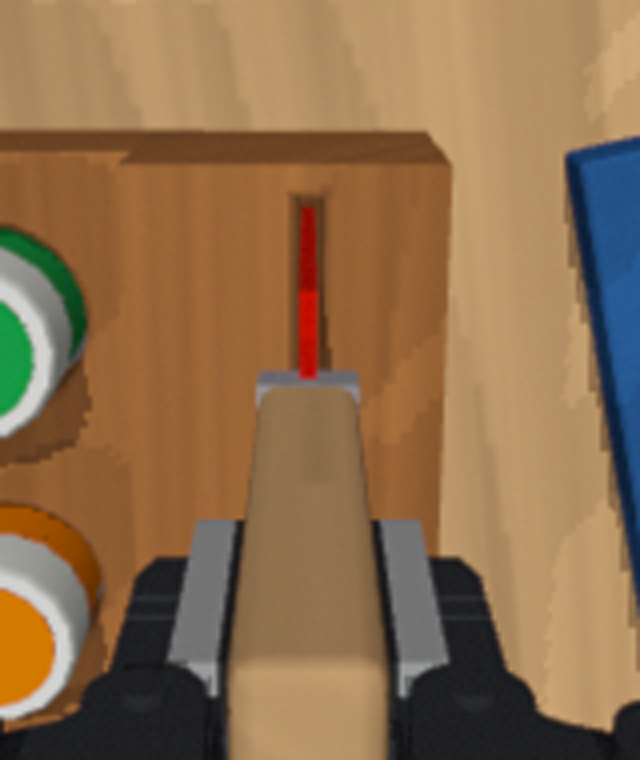

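Request:
{"method": "jog_arm", "body": {"motion": "0 0 0 0 -0.01 -0.4 0;0 0 0 0 -0.01 -0.8 0;0 0 0 0 -0.01 -1.1 0;0 0 0 0 -0.01 -1.3 0;0 0 0 0 -0.01 -1.45 0;0 0 0 0 -0.01 -1.53 0;0 0 0 0 -0.01 -1.55 0;0 0 0 0 -0.01 -1.55 0"}}

```text
time_s: 48.3
position: [0.6774, 0.0721, 0.128]
tcp_rot: [[0.122, 0.993, 0.001], [0.993, -0.122, -0.0], [0.0, 0.001, -1.0]]
ft_force: [-1.9, 0.9, 5.1]
width: 0.0155
```

Seated; release, rise and back away for a final check.

Request:
{"method": "jog_arm", "body": {"motion": "0 0 0 0 0 0 0.5;0 0 0 0 0 0 0.5;0 0 0 0 0 0 0.5;0 0 0 0 0 1 0.5;0 0 0 0 0 3 0.5;0 0 0 0 0 5 0.5;0 0 0 0 0 6 0.6;0 0 2 -2 1 7 0.6;0 0 4 -4 2 7 0.6;0 0 6 -6 3 7 0.6;0 0 8 -7 4 7 0.6;0 0 10 -8 5 7 0.6;0 0 12 -8 5 7 0.6;0 0 14 -8 5 7 0.6;0 0 15 -8 5 7 0.6;0 0 15 -8 5 7 0.6"}}

```text
time_s: 50.3
position: [0.4769, 0.197, 0.3014]
tcp_rot: [[-0.993, 0.119, 0.0], [0.119, 0.993, -0.0], [-0.0, -0.0, -1.0]]
ft_force: [-0.4, 0.2, 0.6]
width: 0.0512
```

```bash
python3 look.py G 0.066; python3 - <<'E'
from plant import r
from h import *
g=r.grab_frame('side');s=r.grab_frame('scene')
crop(g,190,130,370,270,4,'pics/G_z2.png');crop(s,200,130,340,280,4,'pics/G_z3.png')
E
```

```text
50.3 pos [0.4769 0.197  0.3014] q [ 14.7  -4.  102.4  -0.   81.6 -68.5] w 0.0512 F [-0.4138  0.2417  0.6486] T [-0.0037  0.0047  0.0456]
[[-0.9929  0.1189  0.0001]
 [ 0.1189  0.9929 -0.    ]
 [-0.0001 -0.     -1.    ]]
wrist [138.4 252.9] 16 354 [0.5956 0.0117]
wrist [ 90.6 251.6] 16 355 [ 0.5855 -0.0558]
wrist [184.1 213.4] 26 405 [0.5432 0.0886]
wrist [133.1 213.4] 107 390 [0.535 0.019]
wrist [ 81.9 212.9] 107 401 [ 0.5259 -0.0506]
scene [158.  300.7] 65 117 [ 0.5614 -0.352 ]
scene [120.4 269.8] 2 114 [ 0.4314 -0.363 ]
scene [235.1 209.2] 113 81 [ 0.5242 -0.0487]
scene [254.5 195.2] 113 74 [0.5335 0.0209]
scene [405.7 115.1] 112 140 [0.6965 0.5819]
side [345.8 332.2] 1 220 [ 0.4086 -0.373 ]
side [385.7 292.2] 65 143 [ 0.5371 -0.3619]
side [267.1 225.7] 112 85 [ 0.5254 -0.0495]
side [250.9 212.5] 112 70 [0.5352 0.0198]
side [255.9 193.8] 65 50 [0.6046 0.0825]
```

View pics/G_wrist.png

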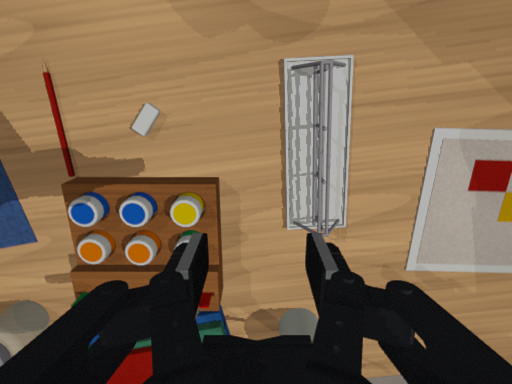

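View pics/G_z2.png

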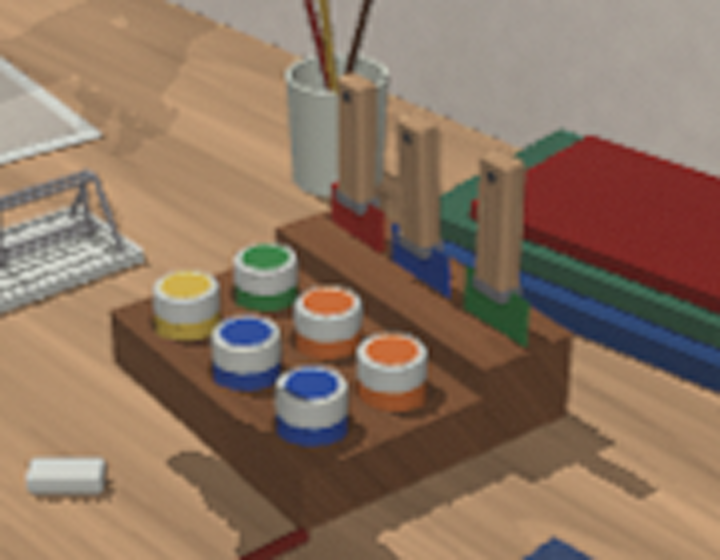

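View pics/G_z3.png

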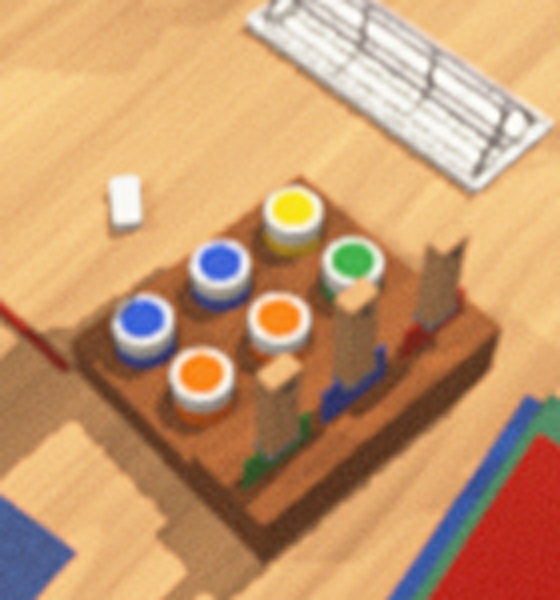

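View pics/G_scene.png

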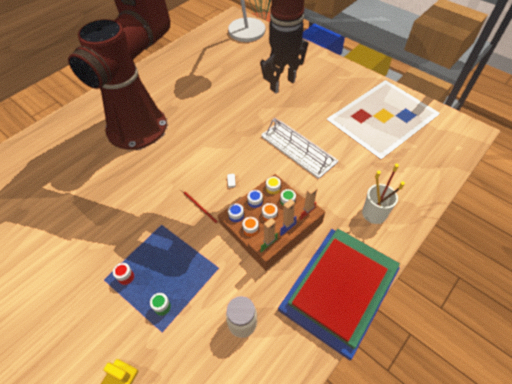

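```bash
python3 -c "
from plant import r
print(r.job_done())"
```

```text
the job is handed in; nothing more can be done
None
```

The caddy is ready and handed in at about 50 s, with all six wells filled and all three scrapers in the tool rail.

- **Jars:** The orange spare went into well 5, the blue into well 1 and the yellow into well 0. Each touched the well floor at about the expected height, with roughly 5 N of contact force. In the last pictures every cap I could measure lies within about 2 mm of its well centre. The already-seated jars show no shift beyond the measurement noise, though the seated orange one was partly hidden at the end.
- **Scrapers:** Green, blue and red each have their own slot and stand upright, handle up. Each was lowered to the expected floor height, at contact forces of 5–5.5 N, and about 22 mm of blade shows above the rail, as it should at full depth.
- **Left alone:** The red and green spares were still on the blue mat. The glass jar, eraser and pencil look unmoved in the pictures, although I did not measure them.

No check failed. Different camera estimates of the same point mostly agreed within 2 mm; the worst was about 6 mm, in the height of the scraper tops.

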